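# Clear the fittings totes off the roller lane

## Robot

A 7-joint arm with a two-finger parallel gripper is mounted at the origin on the work surface. World frame = base frame: x ahead of the robot, y to its left, z up, the work surface at z = 0. Lengths are in mm, angles in rad, forces in N, time in s.
With the tool pointing down it reaches from about 400 to 850 mm from the base axis. Payload 4.5 kg.
Tool frame: the origin (TCP) lies at the very end of the fingers, on their centre line; the grasp point (between the pads) lies 19 mm behind it; y points along the fingers, x is the direction in which the jaws open and shut, and the axes are right-handed (so a half turn about y gives the same grasp; the last joint's range is limited). The gripper opens to 88 mm and grips with 3 to 60 N. Pads are 18 mm wide; open, the fingers measure 123 mm over their backs; the gripper's body (75 mm by 187 mm) begins 45 mm behind the grasp point.
Start: joints at [-1.136, 0.689, -0.195, 1.565, 0.157, 0.902, -0.215], TCP at [243.83, 575.5, 238.743] pointing down, gripper open.
Joint ranges: [-3.01, 3.01], [-0.46, 2.08], [-1.47, 1.51], [0.13, 2.56], [-1, 4.14], [0.04, 2.09], [-2.66, 2.66]. Speed limits (rad/s): [2.57, 2.57, 3.14, 3.14, 3.14, 3.14, 3.14].

## Interface

Orientations are given as a unit quaternion [w, x, y, z].
In Python, from workcell import sensors, viewer, order gives the robot as it stands.
- The arm moves only by the tool step_arm, never from a script. Its argument "series" is a list of rows, each an object with "offset": the shift along the tool's x, y, z in cm, a list of three; "rotation": the turn, a rotation vector about the tool's x, y, z in degrees, a list of three; "jaw": the opening, from -1 (shut) to 1 (fully open), so that 0 is half open. A call has 1 to 10 rows; each row shifts and turns the commanded pose from where the row before left it, along the tool's axes as they then stand; what a row does not reach is not made up. A row lasts 1/12 s, in which the tool goes at most 41.7 mm and 7.16 degrees, less where a joint would pass 70% of its speed; a pose out of reach is approached as far as the arm can. A call is refused whole if a number of a shift passes 4.17 or a number of a turn 7.16, either way. A call with a gripper value outside its range is refused whole. The fingers move at their own pace and stop on an object; "newtons" is the grip in N (left out, the last holds). Time passes only in rows, so rows that do not move let the fingers close. It gives the time, the measured TCP pose, the force and the opening at its end, in the units of the state.
- sensors.get_obs(): the state, without advancing time (a new reading comes with each control period).
- viewer.get_image(name): name is "scene" or "top" or "wrist"; returns (picture, depth): 480x640x3 uint8, red, green, blue; 480x640 float32, mm along the optical axis (not along the pixel's ray), 0 where there is no reading.
- viewer.camera_model(name): a dict with "fx", "fy", "cx", "cy" (pixels), "k1" (the pictures are not rectified: a ray, as slopes to the right and down, at radius r is drawn at 1 + k1 r^2 times it, then the intrinsics apply), "rvec" (rotation vector, rad) and "tvec" (3), from world to camera coordinates, as OpenCV has them. Camera axes: x right, y down, z forward; pixel columns grow to the right and rows downward; lengths in mm; the calibration is good to about 2 mm. A picture is of the moment at which its call begins: read the wrist's pose just before it. camera_model takes no time and is no camera call; for the wrist camera it gives the pose at the moment of the call.
- order.job_done(): hands the job in, once; it reports no verdict.
The state is a dict: "time_s": time; "q": joint angles; "qd": joint speeds; "joint_torque": joint torques, N m; "ee_pos": TCP position; "eef_rot": TCP orientation; "ft_force": force on the tool from outside, world axes, zero at the start; "wrist_torque": the same for the moment, N m; "finger_gap": opening from 0.0 (shut) to 1.0 (fully open).
Only numpy, scipy, OpenCV 4.12 (cv2) and the standard library are available. Lean on these libraries where they do the work, as an engineer would, in place of code of your own. Each camera call takes 0.05 s, during which the arm holds its last target. There are 200 camera calls.

## Task

Turn the selector from where it stands to the green mark so that the lane's gate drops. Then take the totes one by one, the one nearest the end stop first: roll each along the rollers right up against the orange end stop, lift it off by its handle and stand it upright, flat on the floor of the blue tray. When every tote is in the tray, turn the selector back to the red mark, and leave the oil can, wrench and coupling alone.

Things in the scene. Friction and masses are not known exactly. Their poses are not given: they have to be found in the camera images.
- lane: Green-framed roller lane, fixed, 113 x 600 mm, nearly parallel to world y. Origin at table level under its middle; +y along the lane towards the orange end stop, x across, z up. 19 free rollers (22 mm thick, 30 mm apart); rolling surface level, at z = 60 mm; a tote on it rolls with under 3 N and stops soon after release. Side guides (upper part clear), 85 mm apart; rear plate at y = -290 mm.
- lane_stop (a point): Middle of the face of the orange end stop at the height of the rolling surface (lane x 0, y +285 mm, z 60 mm). The stop rises to z = 105 mm. A tote resting against it has its origin 35 mm before this point (lane y = +250 mm).
- lane_exit (a point): Where the covered part of the lane ends (lane x 0, y +200 mm, z 60 mm). Before it, inward steel lips (z 120 to 124 mm, a 60 mm wide slot between them) overlap the totes' bodies, so no tote can be lifted out there; the handle passes up through the slot and can be pushed along. From here to the stop there are no lips and the guides are only 20 mm above the rollers: a tote lifts out there.
- gate_top (a point): Middle of the top edge of the red gate blade across the lane (lane y +110 mm, 70 mm wide, 4 mm thick). It follows the selector: 24 mm above the rolling surface at red, about 9 mm at yellow, 6 mm below it at green.
- selector (a joint): Angle (rad) of the black selector knob, which works the lane's gate: 0 = red (gate up), 0.7 = yellow (half up), 1.4 = green (fully down). Grows clockwise seen from above, range 0 to 1.45, with a spring detent at each mark that draws the knob in from about 0.2 rad away to within 0.05; under 0.15 N m turns it. It starts near red, near yellow or in between.
- selector_grip (a point): On the knob's vertical axis, at the height to grip (87 mm above the table). The grip is an upright bar 46 mm long and 14 mm thick, reaching 25 mm below and 7 mm above this point (the lowest part is in a disc of 24 mm radius). At joint value 0 the bar lies along the console's x, white pointer towards console -x; at value v it is turned clockwise from above by v.
- console: Grey box 100 x 100 x 50 mm, fixed, carrying the selector on its top centre. Origin under its centre. Three coloured dots lie round the knob, 43 mm from its axis: red in direction -x of the console, yellow 0.7 rad and green 1.4 rad clockwise from it (towards +y).
- tray: Blue open kit tray, fixed, outside 108 x 390 mm (x, y), walls 4 mm thick and 22 mm high, inner floor 4 mm above the table. Origin under its centre at table level; long along its y.
- tote1: Grey fittings tote 1 of up to 4 alike (absent: None from the start); 1 is nearest the end stop, then 2, 3, 4. 0.28 to 0.56 kg. Body 80 (x) x 70 (y) x 55 (z) mm, yellow labels, origin under its centre. Black handle: bar along x, 50 long, 14 thick (y), 14 tall, centre 85 mm above the origin, on posts at x = +-21 mm, open beneath. Starts on the rollers behind the gate, axes along the lane's.
- tote2: Grey fittings tote 2 of up to 4 alike (absent: None from the start); 1 is nearest the end stop, then 2, 3, 4. 0.28 to 0.56 kg. Body 80 (x) x 70 (y) x 55 (z) mm, yellow labels, origin under its centre. Black handle: bar along x, 50 long, 14 thick (y), 14 tall, centre 85 mm above the origin, on posts at x = +-21 mm, open beneath. Starts on the rollers behind the gate, axes along the lane's.
- tote3: Grey fittings tote 3 of up to 4 alike (absent: None from the start); 1 is nearest the end stop, then 2, 3, 4. 0.28 to 0.56 kg. Body 80 (x) x 70 (y) x 55 (z) mm, yellow labels, origin under its centre. Black handle: bar along x, 50 long, 14 thick (y), 14 tall, centre 85 mm above the origin, on posts at x = +-21 mm, open beneath. Starts on the rollers behind the gate, axes along the lane's.
- tote4: Grey fittings tote 4 of up to 4 alike (absent: None from the start); 1 is nearest the end stop, then 2, 3, 4. 0.28 to 0.56 kg. Body 80 (x) x 70 (y) x 55 (z) mm, yellow labels, origin under its centre. Black handle: bar along x, 50 long, 14 thick (y), 14 tall, centre 85 mm above the origin, on posts at x = +-21 mm, open beneath. Starts on the rollers behind the gate, axes along the lane's.
- oil_can: Bystander: can with orange sides, 60 mm across, 120 mm tall, origin under its centre; beyond the lane.
- wrench: Bystander: steel wrench 200 mm long lying beyond the lane, origin at its middle on the table.
- coupling: Bystander: steel pipe coupling 48 mm across, 50 mm tall, standing left of the tray, origin under its centre.

How it is judged (in metres and radians):
On the way, in this order (a step that is already met when the one before it is completed fails the run):
1. the selector is at green (gate down) (value of joint selector above 1.3 rad), for 0.2 s.
2. tote 1 is on the rollers against the end stop (within 7 mm) (y of tote1 in the frame of lane between 0.243 and 0.262 m and z of tote1 in the frame of lane between 0.05 and 0.068 m and x of tote1 in the frame of lane between -0.015 and 0.015 m and angle between tote1's own z axis and vertical below 0.1 rad), for 0.2 s.
3. tote 2 is on the rollers against the end stop (within 7 mm) (y of tote2 in the frame of lane between 0.243 and 0.262 m and z of tote2 in the frame of lane between 0.05 and 0.068 m and x of tote2 in the frame of lane between -0.015 and 0.015 m and angle between tote2's own z axis and vertical below 0.1 rad), for 0.2 s.
4. tote 3 is on the rollers against the end stop (within 7 mm) (y of tote3 in the frame of lane between 0.243 and 0.262 m and z of tote3 in the frame of lane between 0.05 and 0.068 m and x of tote3 in the frame of lane between -0.015 and 0.015 m and angle between tote3's own z axis and vertical below 0.1 rad), for 0.2 s.
5. tote 4 is on the rollers against the end stop (within 7 mm) (y of tote4 in the frame of lane between 0.243 and 0.262 m and z of tote4 in the frame of lane between 0.05 and 0.068 m and x of tote4 in the frame of lane between -0.015 and 0.015 m and angle between tote4's own z axis and vertical below 0.1 rad), for 0.2 s.
6. every tote stands released in the tray (x of tote1 in the frame of tray between -0.035 and 0.035 m and y of tote1 in the frame of tray between -0.175 and 0.175 m and z of each of tote1, tote2, tote3, tote4 in the frame of tray below 0.01 m and angle between each of tote1, tote2, tote3, tote4's own z axis and vertical below 0.1 rad and linear speed of each of tote1, tote2, tote3, tote4 below 0.03 m/s and contact force between each of tote1, tote2, tote3, tote4 and the fingers below 0.1 N and x of tote2 in the frame of tray between -0.035 and 0.035 m and y of tote2 in the frame of tray between -0.175 and 0.175 m and x of tote3 in the frame of tray between -0.035 and 0.035 m and y of tote3 in the frame of tray between -0.175 and 0.175 m and x of tote4 in the frame of tray between -0.035 and 0.035 m and y of tote4 in the frame of tray between -0.175 and 0.175 m), for 0.2 s.
7. the selector is back at red (value of joint selector below 0.1 rad), for 0.2 s.
At the end, for the whole second after the job is handed in: Every tote present stands upright (within 0.1 rad) and released, flat on the floor of the blue tray (origin within 35 mm across and 175 mm along of the tray's centre, at most 10 mm above the table), at rest, and the selector is at red (below 0.1 rad) (all of step 6 and value of joint selector below 0.1 rad); the robot touches nothing.
It fails at once if the oil can is moved more than 30 mm (distance of oil_can from where it was at the start of the episode above 0.03 m).
It fails at once if the wrench is moved more than 30 mm (distance of wrench from where it was at the start of the episode above 0.03 m).
It fails at once if the coupling is moved more than 30 mm (distance of coupling from where it was at the start of the episode above 0.03 m).
Of tote1, tote2, tote3, tote4 only 3 to 4 are there at a start; the rules pass over those that are not, and their reading is None.
At some moment in a run one of tote1, tote2, tote3, tote4 may be knocked a few centimetres aside while the robot is not near it.
Once in a run the grip may slacken for a moment while it holds something.
It also fails if it takes over 208 s, if anything falls off the work surface, if the arm or the gripper's body presses on something with over 40 N, if the wrist force passes 120 N, or if a joint passes its speed limit or range.

## Working session

There is one attempt and no reset: what is moved stays moved. The work goes in short steps, Python scripts to look and compute and a tool call to move; the robot and the scene stay as the last step left them, time stands still between calls to the robot, and variables do not carry over. Pictures are saved under pics/ and viewed, about 12 in all and at most 16, crops included, and the job is handed in when it is done.

Besides the shell and the picture viewer there is one more tool, called as name(argument=value, ...) on one line, values as JSON. step_arm: Moves the arm, as the interface text tells. Its arguments: {"type":"object","properties":{"series":{"type":"array"},"newtons":{"type":"number"}},"required":["series"]}

```bash
ls; mkdir -p pics
cat > h.py <<'E'
import numpy as np, cv2
from scipy.spatial.transform import Rotation as R
from workcell import sensors, viewer, order
def shot(name,fn=None):
    cm=viewer.camera_model(name); im,d=viewer.get_image(name)
    if fn: cv2.imwrite('pics/'+fn+'.png',im[:,:,::-1]); np.savez('pics/'+fn+'.npz',d=d,im=im,**{k:np.array(v) for k,v in cm.items()})
    return im,d,cm
def ray(cm,u,v):
    K=np.array([[cm['fx'],0,cm['cx']],[0,cm['fy'],cm['cy']],[0,0,1.]])
    p=cv2.undistortPoints(np.array([[[u,v]]],float),K,np.array([cm['k1'],0,0,0.]))[0,0]
    Rm=cv2.Rodrigues(np.array(cm['rvec'],float))[0]; t=np.array(cm['tvec'],float).ravel()
    return -Rm.T@t, Rm.T@np.array([p[0],p[1],1])
def atz(cm,u,v,z):
    o,r=ray(cm,u,v); return o+r*(z-o[2])/r[2]
def atd(cm,u,v,d):
    o,r=ray(cm,u,v); return o+r*d
def proj(cm,P):
    K=np.array([[cm['fx'],0,cm['cx']],[0,cm['fy'],cm['cy']],[0,0,1.]])
    return cv2.projectPoints(np.array(P,float).reshape(-1,3),np.array(cm['rvec'],float),np.array(cm['tvec'],float),K,np.array([cm['k1'],0,0,0.]))[0][:,0]
def load(fn): return dict(np.load('pics/'+fn+'.npz'))
def tool(): 
    o=sensors.get_obs(); w,x,y,z=o['eef_rot']; return np.array(o['ee_pos']),R.from_quat([x,y,z,w]),o
E
python3 - <<'E'
from h import *
p,r,o=tool(); print(o); print(r.as_matrix().round(3))
for n in('scene','top'):
    shot(n,n+'0')
    print(n,viewer.camera_model(n))
E
```

```text
pics
{'time_s': 0.0, 'q': array([-1.13618626,  0.68995828, -0.19447321,  1.56634886,  0.15730872,
        0.90248754, -0.21508147]), 'qd': array([-1.28920926e-03, -2.35134516e-05,  6.48775068e-04, -8.25904432e-05,
       -5.81006523e-04, -1.49776652e-03, -7.59551835e-04]), 'joint_torque': array([ 2.29551733e-04, -5.27544165e+01, -1.26665566e+00, -1.53425521e+01,
       -5.26451902e-02,  6.67376386e-03,  1.77682732e-04]), 'ee_pos': array([243.67518929, 574.85683568, 237.92375377]), 'eef_rot': array([-0.58910959,  0.58991198,  0.38998282, -0.39098228]), 'ft_force': array([ 0.00493403, -0.12469841, -0.05434647]), 'wrist_torque': array([-0.00547564, -0.02491593, -0.0277876 ]), 'finger_gap': 1.0001048844579188}
[[ 0.39  -0.001 -0.921]
 [ 0.921 -0.002  0.39 ]
 [-0.002 -1.    -0.   ]]
scene {'fx': 619.682382917044, 'fy': 619.682382917044, 'cx': 310.08632963088405, 'cy': 232.83222055290372, 'k1': -0.10669533244889857, 'rvec': array([ 2.01675697,  1.08658771, -0.50955341]), 'tvec': array([-385.41867543, -235.94934789, 1776.81161036])}
top {'fx': 493.0296986063919, 'fy': 493.0296986063919, 'cx': 321.3339577148438, 'cy': 243.24415115630595, 'k1': -0.08788167700976826, 'rvec': array([ 1.93718967, -2.28725789,  0.22915574]), 'tvec': array([135.75390241, 588.37830827, 988.75188894])}
```

View pics/top0.png

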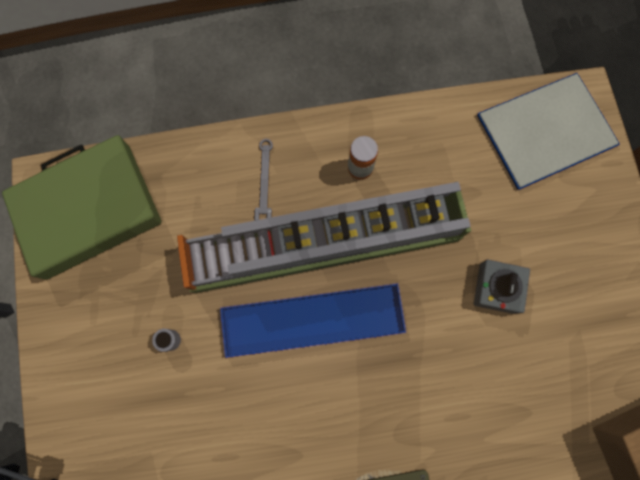

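View pics/scene0.png

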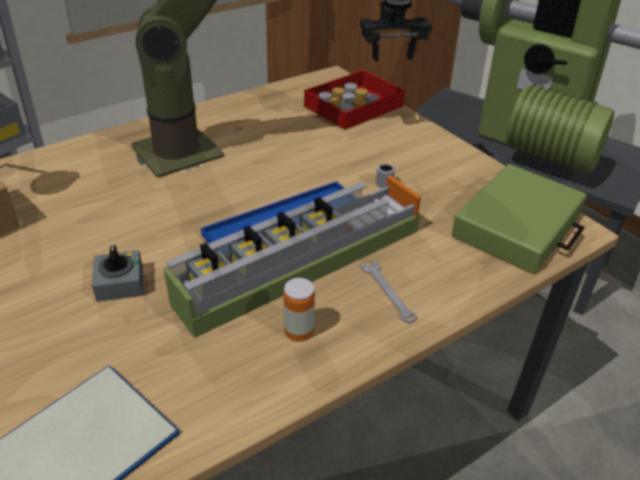

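Top view: orange stop at (185,262), four totes with handles near (297,235), (345,227), (383,217), (433,207). The console is at (502,287), the tray spans (221,308)–(404,335), and the coupling is at (164,340). I'll enlarge the console and lane.

Run:
```python
from h import *
t=load('top0'); im=t['im'][:,:,::-1]
a=cv2.resize(im[180:360,170:420],(800,576),interpolation=cv2.INTER_CUBIC)  # 3.2x
b=cv2.resize(im[180:330,400:560],(640,600),interpolation=cv2.INTER_CUBIC)  # 4x
cv2.imwrite('pics/a.png',cv2.convertScaleAbs(a,alpha=1.6)); cv2.imwrite('pics/b.png',cv2.convertScaleAbs(b,alpha=1.8))
for n,u,v in(('stop',185,262),('h1',297,235),('h2',345,227),('h3',383,217),('h4',433,207),('rear',463,212),('trayc',312,321),('knob',508,284),('con',504,287)):
    d=t['d'][v,u]; print(n,d,atd(t,u,v,d).round(1))
```

```text
stop 995.523 [600.6 318.2 106.8]
h1 959.225 [607.9  83.7 152.2]
h2 964.32623 [608.8 -11.3 149.9]
h3 963.88086 [615.4 -87.9 154. ]
h4 968.1691 [ 619.4 -189.6  153.4]
rear 1013.57306 [ 609.9 -261.9  107.2]
trayc 1067.7529 [446.7  83.8   8.4]
knob 1000.6206 [ 448.9 -326.8   89.3]
con 1017.42065 [ 445.3 -324.    71.3]
```

View pics/a.png

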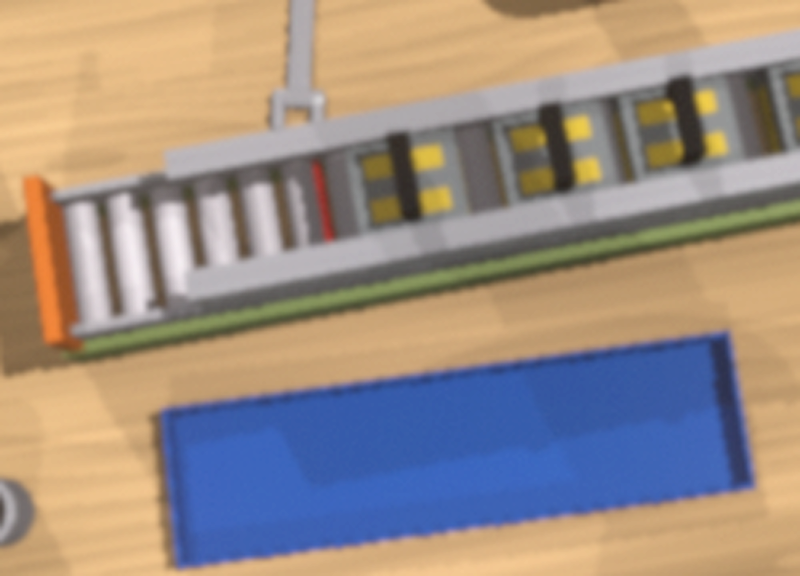

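View pics/b.png

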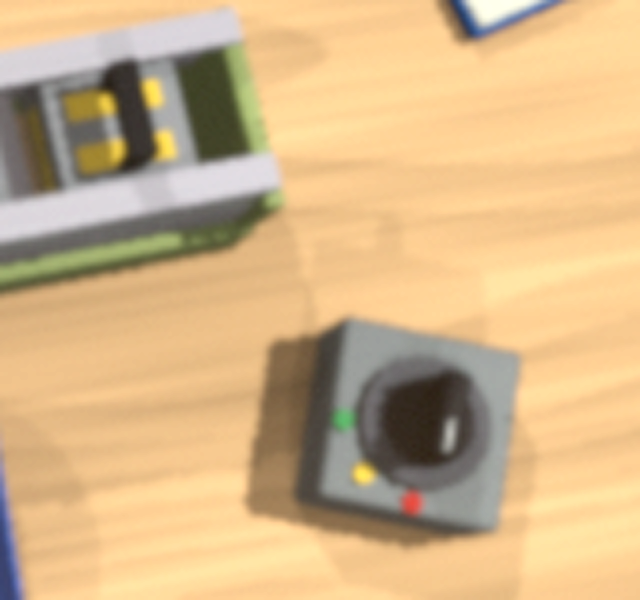

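Run:
```python
from h import *
t=load('top0')
A=lambda x,y:(170+x/3.2,180+y/3.2); B=lambda x,y:(400+x/4,180+y/4)
dots=np.array([atz(t,*B(*p),50) for p in((412,503),(363,474),(344,419))])[:,:2]
print(dots.round(1))
# fit centre, phi: dot_k = c+43*dir(phi - a)  (clockwise)
from scipy.optimize import least_squares
f=lambda q:(np.array([[q[0]+43*np.cos(q[2]-a),q[1]+43*np.sin(q[2]-a)] for a in(0,.7,1.4)])-dots).ravel()
s=least_squares(f,[445,-324,np.pi]);print('console',s.x,s.fun.round(1),'yaw',s.x[2]-np.pi)
corn=[atz(t,*B(*p),50)[:2] for p in((350,320),(520,355),(490,530),(298,500))]
print('box', np.round(corn,1), np.mean([atz(t,*B(*p),50)[:2] for p in((350,320),(520,355),(490,530),(320,490))],0))
print('pointer',atz(t,*B(450,433),94))
tr=[atz(t,*A(*p),22)[:2] for p in((162,410),(730,333),(753,488),(178,567))]
tr=np.array(tr);print('tray',tr.round(1),tr.mean(0),np.linalg.norm(tr[0]-tr[1]),np.linalg.norm(tr[1]-tr[2]), 'yaw',np.arctan2(*( -(tr[0]-tr[1])[0],(tr[0]-tr[1])[1])))
H=np.array([atz(t,*A(*p),152)[:2] for p in((404,175),(557,147),(685,120))]+[atz(t,*B(130,115),152)[:2]])
print('handles',H.round(1)); k=np.polyfit(H[:,1],H[:,0],1);print('lane x=%.4f*y+%.1f'%tuple(k))
st=[atz(t,*A(*p),105) for p in((25,178),(50,345),(50,180),(75,345))]
print('stop',np.round(st,1))
print('coupling',atz(t,164,340,50))
cm=viewer.camera_model('wrist');p,r,o=tool()
Rm=cv2.Rodrigues(np.array(cm['rvec']))[0];c=-Rm.T@np.array(cm['tvec'])
print(p,c,'cam in tool',r.inv().apply(c-p).round(1),'cam axes in tool\n',(r.as_matrix().T@Rm.T).round(3),cm['fx'])
```

```text
[[ 407.8 -320.8]
 [ 427.4 -298.2]
 [ 457.7 -294.7]]
console [ 447.84779263 -336.67012112    2.75467355] [ 0.2  0.4  0.5 -0.4 -0.7  0. ] yaw -0.38691910475214586
box [[ 509.4 -310.1]
 [ 475.1 -398.2]
 [ 386.5 -359.3]
 [ 419.9 -260.6]] [ 448.52667504 -335.25029543]
pointer [ 438.53338774 -332.24761664   94.        ]
tray [[ 505.2  274.3]
 [ 493.6 -113.9]
 [ 388.7 -109.2]
 [ 400.2  277.2]] [446.92476472  82.09513608] 388.37442857968784 104.95881790615252 yaw -0.029941821325126267
handles [[ 608.8   85.1]
 [ 610.7   -9.7]
 [ 614.5  -90.1]
 [ 616.3 -188.2]]
lane x=-0.0291*y+611.1
stop [[658.3 327.5 105. ]
 [548.3 323.3 105. ]
 [654.2 311.5 105. ]
 [545.7 307.5 105. ]]
coupling [455.09911853 395.8015662   50.        ]
[243.66069964 574.93850735 238.00115283] [182.4977067  601.19317069 383.09741021] cam in tool [ 1.000e-01 -1.451e+02  6.650e+01] cam axes in tool
 [[ 1.    -0.001 -0.   ]
 [ 0.    -0.261  0.965]
 [-0.001 -0.965 -0.261]] 333.9631737180667
```

step_arm(series=[{"offset":[-1.32,0,-3.29],"rotation":[0,0,0],"jaw":1},{"offset":[-1.32,0,-3.29],"rotation":[0,0,0],"jaw":1},{"offset":[-1.32,0,-3.29],"rotation":[0,0,0],"jaw":1},{"offset":[-1.32,0,-3.29],"rotation":[0,0,0],"jaw":1},{"offset":[-1.32,0,-3.29],"rotation":[0,0,0],"jaw":1},{"offset":[-1.32,0,-3.29],"rotation":[0,0,0],"jaw":1},{"offset":[-1.32,0,-3.29],"rotation":[0,0,0],"jaw":1},{"offset":[-1.32,0,-3.29],"rotation":[0,0,0],"jaw":1},{"offset":[-1.32,0,-3.29],"rotation":[0,0,0],"jaw":1}])

```text
time_s: 0.85
ee_pos: [470.9, 349.0, 238.4]
eef_rot: [-0.589, 0.59, 0.39, -0.391]
ft_force: [-0.3, 1.1, -0.2]
finger_gap: 1.0
```

step_arm(series=[{"offset":[-3.1,0,-1.65],"rotation":[0,0,0],"jaw":1},{"offset":[-3.1,0,-1.65],"rotation":[0,0,0],"jaw":1},{"offset":[-3.1,0,-1.65],"rotation":[0,0,0],"jaw":1},{"offset":[-3.1,0,-1.65],"rotation":[0,0,0],"jaw":1},{"offset":[-3.1,0,-1.65],"rotation":[0,0,0],"jaw":1},{"offset":[-3.1,0,-1.65],"rotation":[0,0,0],"jaw":1},{"offset":[-3.1,0,-1.65],"rotation":[0,0,0],"jaw":1},{"offset":[-3.1,0,-1.65],"rotation":[0,0,0],"jaw":1},{"offset":[-3.1,0,-1.65],"rotation":[0,0,0],"jaw":1},{"offset":[-3.1,0,-1.65],"rotation":[0,0,0],"jaw":1}])

```text
time_s: 1.68
ee_pos: [500.8, -1.0, 238.5]
eef_rot: [0.59, -0.589, -0.39, 0.391]
ft_force: [0.4, 0.3, -0.0]
finger_gap: 1.0
```

step_arm(series=[{"offset":[-3.3,0,-0.83],"rotation":[0,0,0],"jaw":1},{"offset":[-3.3,0,-0.83],"rotation":[0,0,0],"jaw":1},{"offset":[-3.3,0,-0.83],"rotation":[0,0,0],"jaw":1},{"offset":[-3.3,0,-0.83],"rotation":[0,0,0],"jaw":1},{"offset":[-3.3,0,-0.83],"rotation":[0,0,0],"jaw":1},{"offset":[-3.3,0,-0.83],"rotation":[0,0,0],"jaw":1},{"offset":[-3.3,0,-0.83],"rotation":[0,0,0],"jaw":1},{"offset":[-3.3,0,-0.83],"rotation":[0,0,0],"jaw":1},{"offset":[-3.3,0,-0.83],"rotation":[0,0,0],"jaw":1},{"offset":[-3.3,0,-0.83],"rotation":[0,0,0],"jaw":1},{"offset":[0,0,0],"rotation":[0,0,0],"jaw":1}])

```text
schema error: expected 1 to 10 rows
```

step_arm(series=[{"offset":[-3.3,0,-0.83],"rotation":[0,0,0],"jaw":1},{"offset":[-3.3,0,-0.83],"rotation":[0,0,0],"jaw":1},{"offset":[-3.3,0,-0.83],"rotation":[0,0,0],"jaw":1},{"offset":[-3.3,0,-0.83],"rotation":[0,0,0],"jaw":1},{"offset":[-3.3,0,-0.83],"rotation":[0,0,0],"jaw":1},{"offset":[-3.3,0,-0.83],"rotation":[0,0,0],"jaw":1},{"offset":[-3.3,0,-0.83],"rotation":[0,0,0],"jaw":1},{"offset":[-3.3,0,-0.83],"rotation":[0,0,0],"jaw":1},{"offset":[-3.3,0,-0.83],"rotation":[0,0,0],"jaw":1},{"offset":[-3.3,0,-0.83],"rotation":[0,0,0],"jaw":1}])

```text
time_s: 2.52
ee_pos: [447.9, -337.0, 238.4]
eef_rot: [0.59, -0.589, -0.39, 0.391]
ft_force: [0.6, -0.6, 0.9]
finger_gap: 1.004
```

Run:
```python
from h import *
im,d,cm=shot('wrist','w1')
for P in([447.8,-336.7,87],[447.8,-336.7,50]): print(proj(cm,P))
print(tool()[0])
```

```text
[[321.66273421 226.14040553]]
[[321.63460618 218.2002312 ]]
[ 445.16053475 -346.20227547  238.13385505]
```

View pics/w1.png

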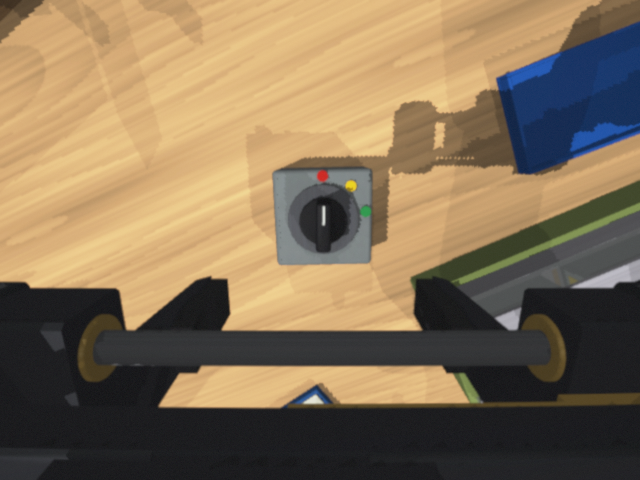

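The knob is at (323,226), as predicted, and its pointer faces the red dot. I'll descend and grip the bar.

step_arm(series=[{"offset":[0.98,0,0.13],"rotation":[0,-0.8,0],"jaw":1},{"offset":[0,3.3,0],"rotation":[0,0,0],"jaw":1},{"offset":[0,3.3,0],"rotation":[0,0,0],"jaw":1},{"offset":[0,3.3,0],"rotation":[0,0,0],"jaw":0.4},{"offset":[0,3.3,0],"rotation":[0,0,0],"jaw":0},{"offset":[0,2.4,0],"rotation":[0,0,0],"jaw":-0.3},{"offset":[0,1.2,0],"rotation":[0,0,0],"jaw":-0.3},{"offset":[0,0,0],"rotation":[0,0,0],"jaw":-0.3}])

```text
time_s: 3.23
ee_pos: [449.9, -323.5, 67.8]
eef_rot: [0.589, -0.584, -0.394, 0.396]
ft_force: [0.2, 0.0, -0.1]
finger_gap: 0.644
```

step_arm(series=[{"offset":[0,0,0],"rotation":[0,0,0],"jaw":-1},{"offset":[0,0,0],"rotation":[0,0,0],"jaw":-1},{"offset":[0,0,0],"rotation":[0,0,0],"jaw":-1},{"offset":[0,0,0],"rotation":[0,0,0],"jaw":-1},{"offset":[0,0,0],"rotation":[0,0,0],"jaw":-1},{"offset":[0,0,0],"rotation":[0,0,0],"jaw":-1}], newtons=30)

```text
time_s: 3.73
ee_pos: [449.2, -333.8, 72.0]
eef_rot: [-0.585, 0.591, 0.391, -0.395]
ft_force: [-5.1, -19.8, -2.7]
finger_gap: 0.194
```

step_arm(series=[{"offset":[-0.5,0,0],"rotation":[0,0,0],"jaw":-1},{"offset":[-0.4,0,0],"rotation":[0,0,0],"jaw":-1},{"offset":[0,0,0],"rotation":[0,0,0],"jaw":-1},{"offset":[0,0,0],"rotation":[0,0,0],"jaw":-1},{"offset":[0,0,0],"rotation":[0,0,0],"jaw":-1}])

```text
time_s: 4.15
ee_pos: [448.6, -335.6, 71.9]
eef_rot: [-0.586, 0.588, 0.394, -0.394]
ft_force: [-1.1, -4.5, 6.3]
finger_gap: 0.154
```

step_arm(series=[{"offset":[-0.1,0,0],"rotation":[0,7,0],"jaw":-1},{"offset":[0,0,0],"rotation":[0,7,0],"jaw":-1},{"offset":[0,0,0],"rotation":[0,7,0],"jaw":-1},{"offset":[0,0,0],"rotation":[0,7,0],"jaw":-1},{"offset":[0,0,0],"rotation":[0,7,0],"jaw":-1},{"offset":[0,0,0],"rotation":[0,7,0],"jaw":-1},{"offset":[0,0,0],"rotation":[0,7,0],"jaw":-1},{"offset":[0,0,0],"rotation":[0,7,0],"jaw":-1},{"offset":[0,0,0],"rotation":[0,7,0],"jaw":-1},{"offset":[0,0,0],"rotation":[0,7,0],"jaw":-1}])

```text
time_s: 4.98
ee_pos: [448.8, -335.4, 71.9]
eef_rot: [-0.707, 0.707, -0.014, 0.016]
ft_force: [0.2, -0.9, 6.4]
finger_gap: 0.156
```

step_arm(series=[{"offset":[0,0,0],"rotation":[0,5.5,0],"jaw":-1},{"offset":[0,0,0],"rotation":[0,5.5,0],"jaw":-1},{"offset":[0,0,0],"rotation":[0,0,0],"jaw":-1},{"offset":[0,0,0],"rotation":[0,0,0],"jaw":-1},{"offset":[0,0,0],"rotation":[0,0,0],"jaw":-1},{"offset":[0,0,0],"rotation":[0,0,0],"jaw":-1}])

```text
time_s: 5.48
ee_pos: [448.9, -335.4, 71.9]
eef_rot: [-0.702, 0.703, -0.08, 0.082]
ft_force: [-0.8, -0.5, 7.8]
finger_gap: 0.154
```

Run:
```python
from h import *
p,r,o=tool(); m=r.as_matrix();print(p,m[:,1],'yaw',np.arctan2(m[1,0],m[0,0]),o['q'][6],o['ft_force'],o['wrist_torque'])
```

```text
[ 448.87105076 -335.41544319   71.88073901] [ 0.00275958 -0.00125324 -0.99999541] yaw -0.22912073664547153 0.5376264606034102 [-0.75977113 -0.53471455  7.80345889] [-0.41373038  0.2104705  -0.00595237]
```

step_arm(series=[{"offset":[0,0,0],"rotation":[0,0,0],"jaw":0.2},{"offset":[0,0,0],"rotation":[0,0,0],"jaw":0.2},{"offset":[0,0,0],"rotation":[0,0,0],"jaw":0.2},{"offset":[0,-2.5,0],"rotation":[0,0,0],"jaw":0.2},{"offset":[0,-3,0],"rotation":[0,0,0],"jaw":0.2},{"offset":[0,-3,0],"rotation":[0,-7,0],"jaw":0.2},{"offset":[0,-3,0],"rotation":[0,-7,0],"jaw":0.2},{"offset":[0,-3,0],"rotation":[0,-7,0],"jaw":0.2},{"offset":[0,0,0],"rotation":[0,-7,0],"jaw":0.2},{"offset":[0,0,0],"rotation":[0,-7,0],"jaw":0.2}])

```text
time_s: 6.32
ee_pos: [448.6, -335.4, 217.6]
eef_rot: [-0.693, 0.695, 0.137, -0.135]
ft_force: [-1.3, 0.3, -0.2]
finger_gap: 0.6
```

step_arm(series=[{"offset":[0,0,0],"rotation":[0,-7,0],"jaw":0.2},{"offset":[0,0,0],"rotation":[0,-7,0],"jaw":0.2},{"offset":[0,0,0],"rotation":[0,-7,0],"jaw":0.2},{"offset":[0,0,0],"rotation":[0,-7,0],"jaw":0.2},{"offset":[0,0,0],"rotation":[0,-7,0],"jaw":0.2},{"offset":[0,0,0],"rotation":[0,-7,0],"jaw":0.2},{"offset":[0,0,0],"rotation":[0,-7,0],"jaw":0.2},{"offset":[0,0,0],"rotation":[0,-7,0],"jaw":0.2},{"offset":[0,0,0],"rotation":[0,-7,0],"jaw":0.2},{"offset":[0,0,0],"rotation":[0,0,0],"jaw":0.2}])

```text
time_s: 7.15
ee_pos: [447.3, -334.8, 215.3]
eef_rot: [0.522, -0.521, -0.478, 0.478]
ft_force: [-0.3, -0.9, 0.1]
finger_gap: 0.605
```

```bash
cat >> h.py <<'E'
def st(z=None):
    p,r,o=tool(); m=r.as_matrix(); print('t',round(o['time_s'],2),'p',p.round(1),'yaw',round(np.arctan2(m[1,0],m[0,0]),3),'tilt',m[:2,1].round(4),'gap',round(o['finger_gap']*88,1),'f',np.round(o['ft_force'],1)); return p,r
def to(*targets):
    """tool-frame cm legs through world targets, keeping the orientation"""
    p,r=st()
    for t in targets:
        t=np.array(t,float); print(t,'->',(r.inv().apply(t-p)/10).round(2),round(np.linalg.norm(t-p))); p=t
E
python3 - <<'E'
from h import *
im,d,cm=shot('top','t2')
c=np.vstack([cv2.resize(im[200:290,180:340,::-1],(640,360),interpolation=2),cv2.resize(im[250:310,460:560,::-1],(400,240),interpolation=2).copy().repeat(1,0) if 0 else cv2.copyMakeBorder(cv2.resize(im[250:310,460:560,::-1],(400,240),interpolation=2),0,0,0,240,0)])
cv2.imwrite('pics/t2.png',cv2.convertScaleAbs(c,alpha=1.6))
to([575,-150,221],[608,85,221])
E
```

```text
t 7.2 p [ 447.3 -334.8  215.4] yaw 1.479 tilt [-0.0004  0.0013] gap 52.7 f [-0.   0.1  0.7]
[ 575. -150.  221.] -> [ 19.58  -0.54 -11.01] 225
[608.  85. 221.] -> [23.7   0.03 -1.12] 237
```

View pics/t2.png

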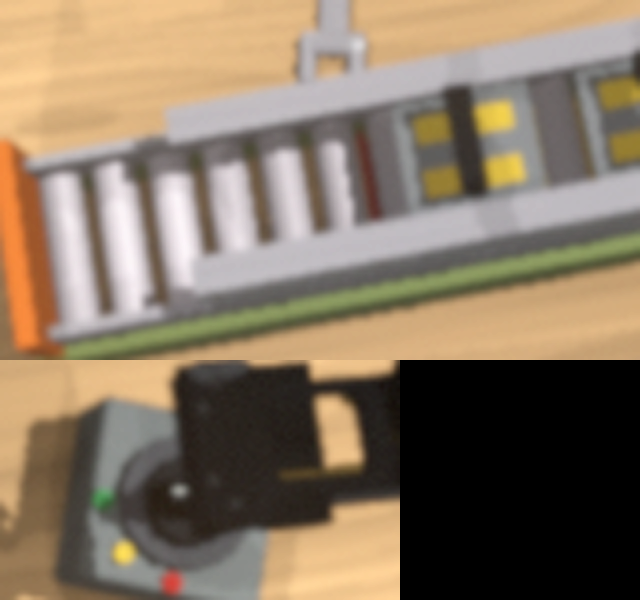

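Selector points to green and the gate is down. Next, above tote 1.

step_arm(series=[{"offset":[0,0,0],"rotation":[0,-7,0],"jaw":0.2},{"offset":[3,0,-1.25],"rotation":[0,0,0],"jaw":0.2},{"offset":[3,0,-1.25],"rotation":[0,0,0],"jaw":0.2},{"offset":[3,0,-1.25],"rotation":[0,0,0],"jaw":0.2},{"offset":[3,0,-1.25],"rotation":[0,0,0],"jaw":0.2},{"offset":[3,0,-1.25],"rotation":[0,0,0],"jaw":0.2},{"offset":[3,0,-1.25],"rotation":[0,0,0],"jaw":0.2},{"offset":[3,0,-1.25],"rotation":[0,0,0],"jaw":0.2},{"offset":[3,0,-1.25],"rotation":[0,0,0],"jaw":0.2},{"offset":[3,0,-1.25],"rotation":[0,0,0],"jaw":0.2}])

```text
time_s: 8.03
ee_pos: [551.5, -59.9, 215.6]
eef_rot: [0.493, -0.493, -0.507, 0.507]
ft_force: [0.4, 0.2, -0.9]
finger_gap: 0.6
```

step_arm(series=[{"offset":[2.4,0,-1.02],"rotation":[0,0,0],"jaw":0.2},{"offset":[2.4,0,-1.02],"rotation":[0,0,0],"jaw":0.2},{"offset":[2.4,0,-1.02],"rotation":[0,0,0],"jaw":0.2},{"offset":[2.4,0,-1.02],"rotation":[0,0,0],"jaw":0.2},{"offset":[2.4,0,-1.02],"rotation":[0,0,0],"jaw":0.2},{"offset":[2.4,0,-1.02],"rotation":[0,0,0],"jaw":0.2},{"offset":[0,0,0],"rotation":[0,0,0],"jaw":0.2},{"offset":[0,0,0],"rotation":[0,0,0],"jaw":0.2},{"offset":[0,0,0],"rotation":[0,0,0],"jaw":0.2}])

```text
time_s: 8.78
ee_pos: [607.4, 83.2, 215.4]
eef_rot: [0.492, -0.493, -0.507, 0.508]
ft_force: [-0.3, -0.6, -0.1]
finger_gap: 0.6
```

Run:
```python
from h import *
st()
im,d,cm=shot('wrist','w2')
print(proj(cm,[[608.8,85.1,152],[600,309.5,105],[600,309.5,60]]).round(0))
```

```text
t 8.78 p [607.4  83.2 215.4] yaw 1.601 tilt [-0.0011 -0.0014] gap 52.8 f [-0.3 -0.6 -0.1]
[[325. 258.]
 [604. 237.]
 [565. 225.]]
```

View pics/w2.png

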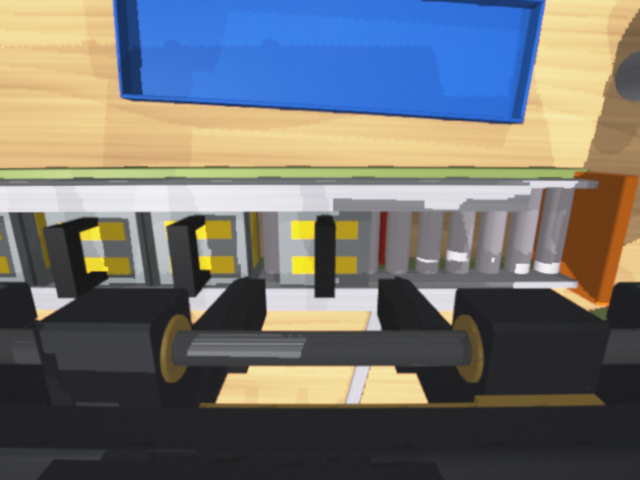

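The lane lies level in the wrist view, so its yaw is confirmed. Tote 1's handle is at (325,257), as predicted. Descending to grip it.

step_arm(series=[{"offset":[0.2,2.6,-0.1],"rotation":[0,0,0],"jaw":0.2},{"offset":[0,2.6,0],"rotation":[0,0,0],"jaw":0.2},{"offset":[0,2.2,0],"rotation":[0,0,0],"jaw":0},{"offset":[0,1,0],"rotation":[0,0,0],"jaw":0},{"offset":[0,0,0],"rotation":[0,0,0],"jaw":0},{"offset":[0,0,0],"rotation":[0,0,0],"jaw":-1},{"offset":[0,0,0],"rotation":[0,0,0],"jaw":-1},{"offset":[0,0,0],"rotation":[0,0,0],"jaw":-1},{"offset":[0,0,0],"rotation":[0,0,0],"jaw":-1},{"offset":[0,0,0],"rotation":[0,0,0],"jaw":-1}], newtons=40)

```text
time_s: 9.67
ee_pos: [609.5, 86.2, 132.7]
eef_rot: [-0.492, 0.492, 0.508, -0.507]
ft_force: [-0.3, 0.2, 0.5]
finger_gap: 0.152
```

Run:
```python
from h import *
to([601.4,275,132])
```

```text
t 9.67 p [609.5  86.2 132.7] yaw 1.603 tilt [0.0018 0.0003] gap 13.4 f [-0.3  0.2  0.5]
[601.4 275.  132. ] -> [18.9   0.07  0.21] 189
```

step_arm(series=[{"offset":[1.5,0,0],"rotation":[0,0,0],"jaw":-1},{"offset":[2.2,0,0.02],"rotation":[0,0,0],"jaw":-1},{"offset":[2.2,0,0.02],"rotation":[0,0,0],"jaw":-1},{"offset":[2.2,0,0.02],"rotation":[0,0,0],"jaw":-1},{"offset":[2.2,0,0.02],"rotation":[0,0,0],"jaw":-1},{"offset":[2.2,0,0.02],"rotation":[0,0,0],"jaw":-1},{"offset":[2.2,0,0],"rotation":[0,0,0],"jaw":-1},{"offset":[2,0,0],"rotation":[0,0,0],"jaw":-1},{"offset":[0.9,0,0],"rotation":[0,0,0],"jaw":-1},{"offset":[0.3,0,0],"rotation":[0,0,0],"jaw":-1}])

```text
time_s: 10.5
ee_pos: [602.5, 268.2, 132.7]
eef_rot: [-0.491, 0.491, 0.51, -0.507]
ft_force: [0.8, 0.8, 4.6]
finger_gap: 0.152
```

step_arm(series=[{"offset":[0.2,0,0],"rotation":[0,0,0],"jaw":-1},{"offset":[0.2,0,0],"rotation":[0,0,0],"jaw":-1},{"offset":[0.2,0,0],"rotation":[0,0,0],"jaw":-1},{"offset":[0,0,0],"rotation":[0,0,0],"jaw":-1},{"offset":[0,0,0],"rotation":[0,0,0],"jaw":-1},{"offset":[0,0,0],"rotation":[0,0,0],"jaw":-1}])

```text
time_s: 11.0
ee_pos: [602.5, 269.6, 132.6]
eef_rot: [-0.492, 0.493, 0.508, -0.507]
ft_force: [-0.2, 0.5, 5.9]
finger_gap: 0.154
```

Run:
```python
from h import *
st()
im,d,cm=shot('scene','s3')
cv2.imwrite('pics/s3.png',cv2.convertScaleAbs(cv2.resize(im[140:300,250:450,::-1],(750,600),interpolation=2),alpha=1.5))
```

```text
t 11.0 p [602.5 269.6 132.6] yaw 1.601 tilt [ 0.0007 -0.0002] gap 13.6 f [-0.2  0.5  5.9]
```

View pics/s3.png

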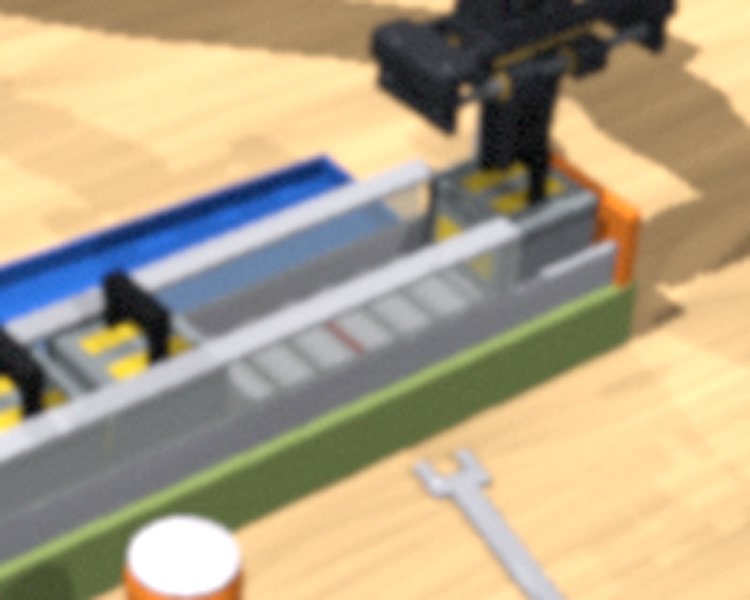

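Tote 1 is close to the stop but not pressing on it yet. Continuing slowly.

step_arm(series=[{"offset":[0.2,0,0],"rotation":[0,0,0],"jaw":-1},{"offset":[0.2,0,0],"rotation":[0,0,0],"jaw":-1},{"offset":[0,0,0],"rotation":[0,0,0],"jaw":-1}])

```text
time_s: 11.3
ee_pos: [602.4, 273.3, 132.7]
eef_rot: [0.492, -0.493, -0.507, 0.508]
ft_force: [-0.6, -0.9, 7.4]
finger_gap: 0.154
```

step_arm(series=[{"offset":[0.2,0,0],"rotation":[0,0,0],"jaw":-1},{"offset":[0,0,0],"rotation":[0,0,0],"jaw":-1},{"offset":[0,0,0],"rotation":[0,0,0],"jaw":-1}])

```text
time_s: 11.55
ee_pos: [602.3, 275.3, 132.7]
eef_rot: [0.492, -0.493, -0.507, 0.508]
ft_force: [-1.2, -0.0, 6.2]
finger_gap: 0.154
```

step_arm(series=[{"offset":[0.2,0,0],"rotation":[0,0,0],"jaw":-1},{"offset":[0,0,0],"rotation":[0,0,0],"jaw":-1},{"offset":[0,0,0],"rotation":[0,0,0],"jaw":-1}])

```text
time_s: 11.8
ee_pos: [602.3, 277.2, 132.7]
eef_rot: [0.492, -0.493, -0.507, 0.508]
ft_force: [0.3, -1.2, 6.4]
finger_gap: 0.151
```

step_arm(series=[{"offset":[0.2,0,0],"rotation":[0,0,0],"jaw":-1},{"offset":[0,0,0],"rotation":[0,0,0],"jaw":-1},{"offset":[0,0,0],"rotation":[0,0,0],"jaw":-1}])

```text
time_s: 12.05
ee_pos: [602.2, 279.2, 132.7]
eef_rot: [0.492, -0.493, -0.507, 0.508]
ft_force: [-0.8, -0.2, 6.0]
finger_gap: 0.155
```

step_arm(series=[{"offset":[0.2,0,0],"rotation":[0,0,0],"jaw":-1},{"offset":[0,0,0],"rotation":[0,0,0],"jaw":-1},{"offset":[0,0,0],"rotation":[0,0,0],"jaw":-1}])

```text
time_s: 12.3
ee_pos: [602.2, 281.2, 132.7]
eef_rot: [0.492, -0.493, -0.507, 0.508]
ft_force: [-1.2, -0.6, 5.7]
finger_gap: 0.157
```

Run:
```python
from h import *
st()
im,d,cm=shot('wrist','w4')
```

```text
t 12.3 p [602.2 281.2 132.7] yaw 1.601 tilt [ 0.0006 -0.0008] gap 13.8 f [-1.2 -0.6  5.7]
```

View pics/w4.png

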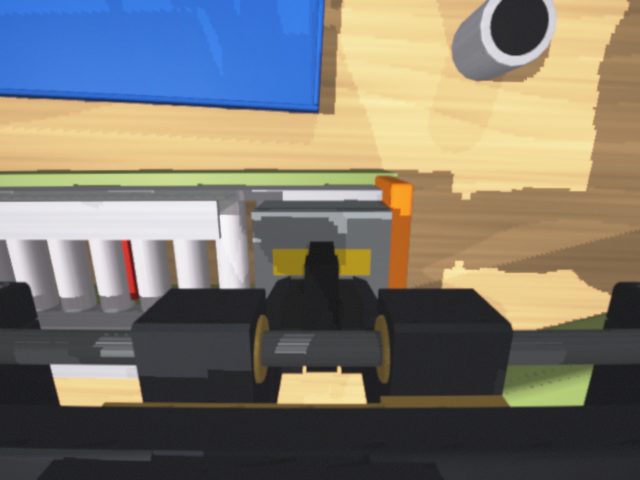

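Run:
```python
from h import *
t=load('w4')
for u,v,z in((377,178,105),(387,195,105),(388,250,105),(391,205,115),(391,230,115),(253,230,115)): print(u,v,z,atz(t,u,v,z).round(1), atd(t,u,v,t['d'][v,u]).round(1))
for u in range(380,416,3): print(u,atd(t,u,190,t['d'][190,u]).round(1))
```

```text
377 178 105 [548.3 307.9 105. ] [551.9 315.8  57. ]
387 195 105 [556.9 313.7 105. ] [558.  315.5  95.8]
388 250 105 [586.5 316.6 105. ] [583.8 314.6 114.2]
391 205 115 [560.5 314.1 115. ] [562.3 316.7 102.8]
391 230 115 [573.  315.1 115. ] [575.5 317.5 104.4]
253 230 115 [575.1 246.  115. ] [575.2 245.9 114.4]
380 [557.3 314.5  78.7]
383 [556.7 315.6  82.9]
386 [555.8 315.6  91.5]
389 [554.9 315.7  99.1]
392 [554.4 316.4 103.4]
395 [554.2 317.7 104.9]
398 [554.1 319.2 104.9]
401 [554.1 320.9 104.4]
404 [554.1 322.4 104.3]
407 [554.  323.8 105. ]
410 [554.  325.5 104.5]
413 [565.1 356.2  -1.3]
```

The stop face is at y≈317, so contact is due about 1–2 mm further.

step_arm(series=[{"offset":[0.15,0,0],"rotation":[0,0,0],"jaw":-1},{"offset":[0.15,0,0],"rotation":[0,0,0],"jaw":-1},{"offset":[0,0,0],"rotation":[0,0,0],"jaw":-1},{"offset":[0,0,0],"rotation":[0,0,0],"jaw":-1}])

```text
time_s: 12.68
ee_pos: [602.2, 282.2, 132.7]
eef_rot: [0.492, -0.494, -0.506, 0.508]
ft_force: [-1.6, -3.2, 8.2]
finger_gap: 0.154
```

Contact. Lift and carry to the first tray slot.

step_arm(series=[{"offset":[-0.1,-1.0,0],"rotation":[0,0,0],"jaw":-1},{"offset":[0,-2.3,0],"rotation":[0,0,0],"jaw":-1},{"offset":[0,-2.6,0],"rotation":[0,0,0],"jaw":-1},{"offset":[0,-2.6,0],"rotation":[0,3.4,0],"jaw":-1},{"offset":[-1.5,0,2.2],"rotation":[0,0,0],"jaw":-1},{"offset":[-2.5,0,2.6],"rotation":[0,0,0],"jaw":-1},{"offset":[-2.5,0,2.6],"rotation":[0,0,0],"jaw":-1},{"offset":[-2.5,0,2.6],"rotation":[0,0,0],"jaw":-1},{"offset":[-2.5,0,2.6],"rotation":[0,0,0],"jaw":-1},{"offset":[-3,0,2],"rotation":[0,0,0],"jaw":-1}], newtons=55)

```text
time_s: 13.52
ee_pos: [448.1, 142.4, 216.5]
eef_rot: [0.507, -0.506, -0.492, 0.494]
ft_force: [0.9, 0.1, -4.2]
finger_gap: 0.151
```

step_arm(series=[{"offset":[-3.4,0,0.1],"rotation":[0,0,0],"jaw":-1},{"offset":[-3.4,0,0.1],"rotation":[0,0,0],"jaw":-1},{"offset":[-3.4,0,0.1],"rotation":[0,0,0],"jaw":-1},{"offset":[-3.4,0,0],"rotation":[0,0,0],"jaw":-1},{"offset":[-3.4,0,0],"rotation":[0,0,0],"jaw":-1},{"offset":[-2,0,0],"rotation":[0,0,0],"jaw":-1},{"offset":[-0.8,0,0],"rotation":[0,0,0],"jaw":-1},{"offset":[0,0,0],"rotation":[0,0,0],"jaw":-1},{"offset":[0,0,0],"rotation":[0,0,0],"jaw":-1},{"offset":[0,0,0],"rotation":[0,0,0],"jaw":-1}])

```text
time_s: 14.35
ee_pos: [443.2, -52.0, 216.7]
eef_rot: [0.507, -0.506, -0.494, 0.493]
ft_force: [0.3, 0.7, -4.3]
finger_gap: 0.154
```

Run:
```python
from h import *
to([442.7,-58,77.5])
im,d,cm=shot('top','t5')
cv2.imwrite('pics/t5.png',cv2.convertScaleAbs(cv2.resize(im[150:360,150:450,::-1],(800,560),interpolation=2),alpha=1.5))
```

```text
t 14.35 p [443.2 -52.  216.7] yaw 1.546 tilt [0.     0.0013] gap 13.6 f [ 0.3  0.7 -4.3]
[442.7 -58.   77.5] -> [-0.62 13.92  0.04] 139
```

View pics/t5.png

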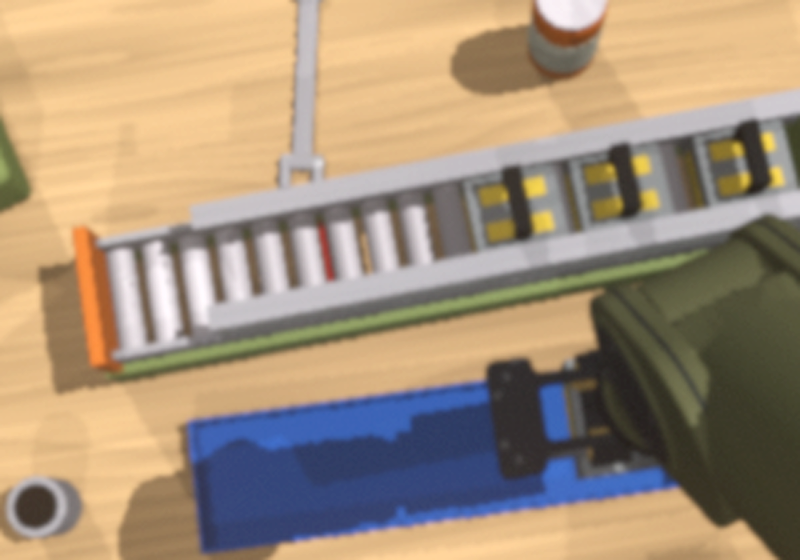

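Run:
```python
from h import *
t=load('w4'); print(atz(t,320,111,22))
t=load('w2'); a=atz(t,122,98,22);b=atz(t,523,122,22);print(a,b,b-a, atz(t,115,0,22),atz(t,545,0,22))
```

```text
[508.12963258 277.21785324  22.        ]
[ 496.98850569 -110.58934405   22.        ] [507.50263672 274.81762144  22.        ] [ 10.51413103 385.4069655    0.        ] [ 414.41823215 -107.87277855   22.        ] [403.13449998 276.98770293  22.        ]
```

step_arm(series=[{"offset":[-0.45,2.5,-0.07],"rotation":[0,0,0],"jaw":-1},{"offset":[0,3,0],"rotation":[0,0,0],"jaw":-1},{"offset":[0,3,0],"rotation":[0,0,0],"jaw":-1},{"offset":[0,2.7,0],"rotation":[0,0,0],"jaw":-1},{"offset":[0,1.5,0],"rotation":[0,0,0],"jaw":-1},{"offset":[0,0.7,0],"rotation":[0,0,0],"jaw":-1},{"offset":[0,0.2,0],"rotation":[0,0,0],"jaw":-1},{"offset":[0,0.2,0],"rotation":[0,0,0],"jaw":-1},{"offset":[0,0,0],"rotation":[0,0,0],"jaw":-1},{"offset":[0,0,0],"rotation":[0,0,0],"jaw":-1}])

```text
time_s: 15.23
ee_pos: [444.5, -58.1, 79.6]
eef_rot: [-0.506, 0.507, 0.494, -0.493]
ft_force: [-0.5, 0.1, -4.8]
finger_gap: 0.152
```

step_arm(series=[{"offset":[0,0.2,0],"rotation":[0,0,0],"jaw":-1},{"offset":[0,0.1,0],"rotation":[0,0,0],"jaw":-1},{"offset":[0,0,0],"rotation":[0,0,0],"jaw":-1}])

```text
time_s: 15.48
ee_pos: [444.4, -58.6, 76.6]
eef_rot: [-0.506, 0.508, 0.493, -0.493]
ft_force: [-0.8, -0.6, 3.2]
finger_gap: 0.155
```

step_arm(series=[{"offset":[0,0,0],"rotation":[0,0,0],"jaw":0},{"offset":[0,0,0],"rotation":[0,0,0],"jaw":0},{"offset":[0,0,0],"rotation":[0,0,0],"jaw":0},{"offset":[0,-1.5,0],"rotation":[0,0,0],"jaw":0},{"offset":[0,-3,0],"rotation":[0,0,0],"jaw":0},{"offset":[0,-3.3,0],"rotation":[0,0,0],"jaw":0},{"offset":[0,-3.3,0],"rotation":[0,0,0],"jaw":0},{"offset":[0,-2.8,0],"rotation":[0,-3.4,0],"jaw":0},{"offset":[0.8,0,-2.7],"rotation":[0,0,0],"jaw":0},{"offset":[0.8,0,-2.7],"rotation":[0,0,0],"jaw":0}])

```text
time_s: 16.32
ee_pos: [497.7, -41.5, 216.9]
eef_rot: [-0.491, 0.493, 0.508, -0.507]
ft_force: [1.1, 1.0, -0.8]
finger_gap: 0.5
```

step_arm(series=[{"offset":[0.8,0,-2.9],"rotation":[0,0,0],"jaw":0},{"offset":[0.8,0,-2.9],"rotation":[0,0,0],"jaw":0},{"offset":[0.8,0,-2.9],"rotation":[0,0,0],"jaw":0},{"offset":[0.3,0,-2.2],"rotation":[0,0,0],"jaw":0},{"offset":[0,0,-0.45],"rotation":[0,0,0],"jaw":0},{"offset":[0,0,0],"rotation":[0,0,0],"jaw":0},{"offset":[0,0,0],"rotation":[0,0,0],"jaw":0},{"offset":[0,0,0],"rotation":[0,0,0],"jaw":0}])

```text
time_s: 16.98
ee_pos: [608.1, -10.7, 214.5]
eef_rot: [0.492, -0.492, -0.507, 0.509]
ft_force: [0.8, 0.0, -0.7]
finger_gap: 0.5
```

Run:
```python
from h import *
st()
im,d,cm=shot('wrist','w6')
```

```text
t 16.98 p [608.1 -10.7 214.5] yaw 1.602 tilt [-0.0021 -0.0008] gap 44.0 f [ 0.8  0.  -0.7]
```

View pics/w6.png

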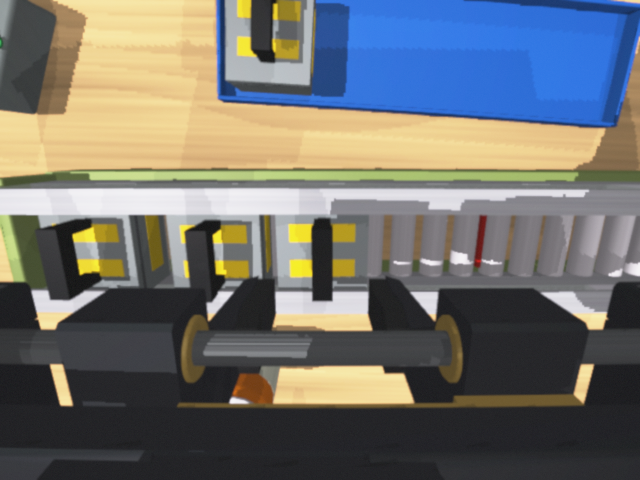

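Tote 1 stands in the tray (handle at (262,28)). Tote 2's handle is at (322,258). Gripping it and rolling.

step_arm(series=[{"offset":[0.1,2.6,-0.2],"rotation":[0,0,0],"jaw":0},{"offset":[0,2.6,0],"rotation":[0,0,0],"jaw":0},{"offset":[0,2.0,0],"rotation":[0,0,0],"jaw":0},{"offset":[0,1.0,0],"rotation":[0,0,0],"jaw":0},{"offset":[0,0,0],"rotation":[0,0,0],"jaw":0},{"offset":[0,0,0],"rotation":[0,0,0],"jaw":-1},{"offset":[0,0,0],"rotation":[0,0,0],"jaw":-1},{"offset":[0,0,0],"rotation":[0,0,0],"jaw":-1},{"offset":[0,0,0],"rotation":[0,0,0],"jaw":-1}], newtons=55)

```text
time_s: 17.78
ee_pos: [612.6, -8.8, 134.0]
eef_rot: [-0.491, 0.492, 0.509, -0.507]
ft_force: [0.2, 0.3, 0.8]
finger_gap: 0.219
```

Run:
```python
from h import *
to([602.5,282.2,132.7])
```

```text
t 17.78 p [612.6  -8.8 134. ] yaw 1.603 tilt [0.0022 0.0002] gap 19.3 f [0.2 0.3 0.8]
[602.5 282.2 132.7] -> [29.12  0.13  0.08] 291
```

step_arm(series=[{"offset":[0,0.1,0],"rotation":[0,0,0],"jaw":-1},{"offset":[0,0,0],"rotation":[0,0,0],"jaw":-1},{"offset":[1.2,0,0],"rotation":[0,0,0],"jaw":-1},{"offset":[2.4,0,0],"rotation":[0,0,0],"jaw":-1},{"offset":[2.4,0,0],"rotation":[0,0,0],"jaw":-1},{"offset":[2.4,0,0.02],"rotation":[0,0,0],"jaw":-1},{"offset":[2.4,0,0.02],"rotation":[0,0,0],"jaw":-1},{"offset":[2.4,0,0.02],"rotation":[0,0,0],"jaw":-1},{"offset":[2.4,0,0.02],"rotation":[0,0,0],"jaw":-1},{"offset":[2.4,0,0],"rotation":[0,0,0],"jaw":-1}])

```text
time_s: 18.62
ee_pos: [606.8, 170.8, 133.0]
eef_rot: [-0.491, 0.493, 0.508, -0.507]
ft_force: [1.4, -1.6, 4.7]
finger_gap: 0.152
```

step_arm(series=[{"offset":[2.4,0,0],"rotation":[0,0,0],"jaw":-1},{"offset":[2.4,0,0],"rotation":[0,0,0],"jaw":-1},{"offset":[2.4,0,0],"rotation":[0,0,0],"jaw":-1},{"offset":[2.0,0,0],"rotation":[0,0,0],"jaw":-1},{"offset":[1.0,0,0],"rotation":[0,0,0],"jaw":-1},{"offset":[0.4,0,0],"rotation":[0,0,0],"jaw":-1},{"offset":[0.3,0,0],"rotation":[0,0,0],"jaw":-1},{"offset":[0,0,0],"rotation":[0,0,0],"jaw":-1},{"offset":[0,0,0],"rotation":[0,0,0],"jaw":-1},{"offset":[0,0,0],"rotation":[0,0,0],"jaw":-1}])

```text
time_s: 19.45
ee_pos: [603.1, 279.8, 133.0]
eef_rot: [-0.492, 0.492, 0.509, -0.507]
ft_force: [0.9, 0.0, 6.4]
finger_gap: 0.151
```

step_arm(series=[{"offset":[0.2,0,0],"rotation":[0,0,0],"jaw":-1},{"offset":[0.15,0,0],"rotation":[0,0,0],"jaw":-1},{"offset":[0.15,0,0],"rotation":[0,0,0],"jaw":-1},{"offset":[0,0,0],"rotation":[0,0,0],"jaw":-1},{"offset":[0,0,0],"rotation":[0,0,0],"jaw":-1},{"offset":[0,0,0],"rotation":[0,0,0],"jaw":-1}])

```text
time_s: 19.95
ee_pos: [602.9, 282.0, 133.0]
eef_rot: [0.492, -0.494, -0.507, 0.508]
ft_force: [-0.2, -4.4, 8.8]
finger_gap: 0.156
```

step_arm(series=[{"offset":[-0.25,-1.0,0],"rotation":[0,0,0],"jaw":-1},{"offset":[0,-2.3,0],"rotation":[0,0,0],"jaw":-1},{"offset":[0,-2.6,0],"rotation":[0,0,0],"jaw":-1},{"offset":[0,-2.6,0],"rotation":[0,3.4,0],"jaw":-1},{"offset":[-1.5,0,2.2],"rotation":[0,0,0],"jaw":-1},{"offset":[-2.5,0,2.5],"rotation":[0,0,0],"jaw":-1},{"offset":[-2.8,0,2.5],"rotation":[0,0,0],"jaw":-1},{"offset":[-2.8,0,2.5],"rotation":[0,0,0],"jaw":-1},{"offset":[-2.8,0,2.5],"rotation":[0,0,0],"jaw":-1},{"offset":[-2.8,0,2.3],"rotation":[0,0,0],"jaw":-1}])

```text
time_s: 20.78
ee_pos: [449.0, 131.7, 216.1]
eef_rot: [0.507, -0.506, -0.491, 0.494]
ft_force: [1.7, -0.8, -6.9]
finger_gap: 0.153
```

step_arm(series=[{"offset":[-3.2,0,0.4],"rotation":[0,0,0],"jaw":-1},{"offset":[-3.2,0,0],"rotation":[0,0,0],"jaw":-1},{"offset":[-2.2,0,0],"rotation":[0,0,0],"jaw":-1},{"offset":[-1.2,0,0],"rotation":[0,0,0],"jaw":-1},{"offset":[0,1,0],"rotation":[0,0,0],"jaw":-1},{"offset":[0,2,0],"rotation":[0,0,0],"jaw":-1},{"offset":[0,2,0],"rotation":[0,0,0],"jaw":-1},{"offset":[0,1,0],"rotation":[0,0,0],"jaw":-1},{"offset":[0,0,0],"rotation":[0,0,0],"jaw":-1},{"offset":[0,0,0],"rotation":[0,0,0],"jaw":-1}])

```text
time_s: 21.62
ee_pos: [444.6, 35.9, 156.3]
eef_rot: [0.508, -0.506, -0.492, 0.494]
ft_force: [0.2, 0.8, -5.0]
finger_gap: 0.148
```

Run:
```python
from h import *
to([446.6,36.5,77.5])
```

```text
t 21.62 p [444.6  35.9 156.3] yaw 1.543 tilt [-0.0032 -0.0008] gap 13.1 f [ 0.2  0.8 -5. ]
[446.6  36.5  77.5] -> [ 0.07  7.88 -0.22] 79
```

step_arm(series=[{"offset":[0.05,1.5,-0.2],"rotation":[0,0,0],"jaw":-1},{"offset":[0,2.5,0],"rotation":[0,0,0],"jaw":-1},{"offset":[0,2.0,0],"rotation":[0,0,0],"jaw":-1},{"offset":[0,1,0],"rotation":[0,0,0],"jaw":-1},{"offset":[0,0.4,0],"rotation":[0,0,0],"jaw":-1},{"offset":[0,0.2,0],"rotation":[0,0,0],"jaw":-1},{"offset":[0,0.2,0],"rotation":[0,0,0],"jaw":-1},{"offset":[0,0.2,0],"rotation":[0,0,0],"jaw":-1},{"offset":[0,0,0],"rotation":[0,0,0],"jaw":-1},{"offset":[0,0,0],"rotation":[0,0,0],"jaw":-1}])

```text
time_s: 22.45
ee_pos: [448.3, 37.1, 77.2]
eef_rot: [-0.507, 0.507, 0.493, -0.493]
ft_force: [-0.5, -0.3, -4.9]
finger_gap: 0.152
```

step_arm(series=[{"offset":[0,0.15,0],"rotation":[0,0,0],"jaw":-1},{"offset":[0,0.1,0],"rotation":[0,0,0],"jaw":-1},{"offset":[0,0,0],"rotation":[0,0,0],"jaw":-1}])

```text
time_s: 22.7
ee_pos: [448.2, 37.1, 76.9]
eef_rot: [-0.506, 0.507, 0.494, -0.492]
ft_force: [-4.4, 0.7, 27.1]
finger_gap: 0.157
```

step_arm(series=[{"offset":[0,-0.2,0],"rotation":[0,0,0],"jaw":0},{"offset":[0,0,0],"rotation":[0,0,0],"jaw":0},{"offset":[0,0,0],"rotation":[0,0,0],"jaw":0},{"offset":[0,-1.5,0],"rotation":[0,0,0],"jaw":0},{"offset":[0,-3,0],"rotation":[0,0,0],"jaw":0},{"offset":[0,-3.3,0],"rotation":[0,0,0],"jaw":0},{"offset":[0,-3.3,0],"rotation":[0,0,0],"jaw":0},{"offset":[0,-2.8,0],"rotation":[0,-3.4,0],"jaw":0},{"offset":[-2,0,-2.5],"rotation":[0,0,0],"jaw":0},{"offset":[-2.2,0,-2.7],"rotation":[0,0,0],"jaw":0}])

```text
time_s: 23.53
ee_pos: [501.9, -2.2, 217.5]
eef_rot: [-0.49, 0.491, 0.51, -0.508]
ft_force: [1.2, 0.0, -0.0]
finger_gap: 0.499
```

step_arm(series=[{"offset":[-2.2,0,-2.7],"rotation":[0,0,0],"jaw":0},{"offset":[-2.2,0,-2.7],"rotation":[0,0,0],"jaw":0},{"offset":[-2.2,0,-2.7],"rotation":[0,0,0],"jaw":0},{"offset":[-1.6,0,-2.0],"rotation":[0,0,0],"jaw":0},{"offset":[-0.8,0,-0.9],"rotation":[0,0,0],"jaw":0},{"offset":[0,0,0],"rotation":[0,0,0],"jaw":0},{"offset":[0,0,0],"rotation":[0,0,0],"jaw":0},{"offset":[0,0,0],"rotation":[0,0,0],"jaw":0}])

```text
time_s: 24.2
ee_pos: [612.9, -88.4, 214.9]
eef_rot: [0.492, -0.491, -0.508, 0.508]
ft_force: [-0.8, 0.5, 0.1]
finger_gap: 0.502
```

Run:
```python
from h import *
st()
im,d,cm=shot('wrist','w7')
```

```text
t 24.2 p [612.9 -88.4 214.9] yaw 1.604 tilt [-0.0017  0.0009] gap 44.1 f [-0.8  0.5  0.1]
```

View pics/w7.png

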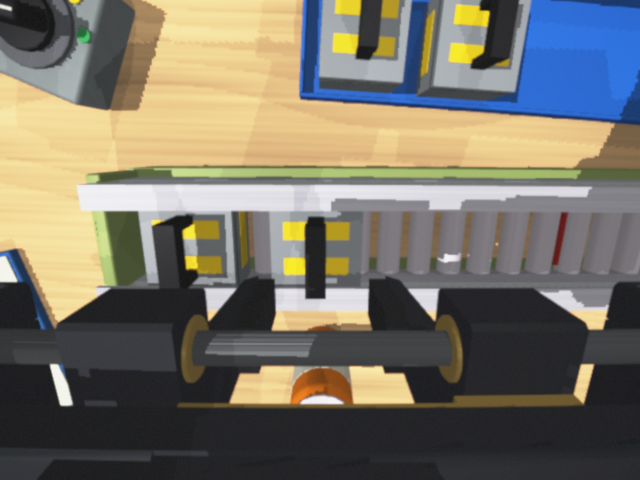

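Totes 1 and 2 stand in the tray. Tote 3's handle is at (316,258).

step_arm(series=[{"offset":[-0.2,2.6,-0.05],"rotation":[0,0,0],"jaw":0},{"offset":[0,2.6,0],"rotation":[0,0,0],"jaw":0},{"offset":[0,2.0,0],"rotation":[0,0,0],"jaw":0},{"offset":[0,1.1,0],"rotation":[0,0,0],"jaw":0},{"offset":[0,0,0],"rotation":[0,0,0],"jaw":-0.2},{"offset":[0,0,0],"rotation":[0,0,0],"jaw":-1},{"offset":[0,0,0],"rotation":[0,0,0],"jaw":-1},{"offset":[0,0,0],"rotation":[0,0,0],"jaw":-1},{"offset":[0,0,0],"rotation":[0,0,0],"jaw":-1},{"offset":[0,0,0],"rotation":[0,0,0],"jaw":-1}])

```text
time_s: 25.08
ee_pos: [615.5, -91.6, 133.5]
eef_rot: [-0.491, 0.493, 0.508, -0.507]
ft_force: [0.3, -0.6, 4.8]
finger_gap: 0.152
```

Run:
```python
from h import *
to([602.5,282.2,132.7])
```

```text
t 25.08 p [615.5 -91.6 133.5] yaw 1.603 tilt [ 0.0025 -0.    ] gap 13.4 f [ 0.3 -0.6  4.8]
[602.5 282.2 132.7] -> [37.41  0.07  0.11] 374
```

step_arm(series=[{"offset":[1.4,0,0],"rotation":[0,0,0],"jaw":-1},{"offset":[2.5,0,0],"rotation":[0,0,0],"jaw":-1},{"offset":[2.5,0,0],"rotation":[0,0,0],"jaw":-1},{"offset":[2.5,0,0.02],"rotation":[0,0,0],"jaw":-1},{"offset":[2.5,0,0.02],"rotation":[0,0,0],"jaw":-1},{"offset":[2.5,0,0.02],"rotation":[0,0,0],"jaw":-1},{"offset":[2.5,0,0.02],"rotation":[0,0,0],"jaw":-1},{"offset":[2.5,0,0],"rotation":[0,0,0],"jaw":-1},{"offset":[2.5,0,0],"rotation":[0,0,0],"jaw":-1},{"offset":[2.5,0,0],"rotation":[0,0,0],"jaw":-1}])

```text
time_s: 25.92
ee_pos: [607.8, 147.5, 133.5]
eef_rot: [-0.491, 0.493, 0.508, -0.507]
ft_force: [2.1, -0.9, 3.2]
finger_gap: 0.152
```

step_arm(series=[{"offset":[2.5,0,0],"rotation":[0,0,0],"jaw":-1},{"offset":[2.5,0,0],"rotation":[0,0,0],"jaw":-1},{"offset":[2.5,0,0],"rotation":[0,0,0],"jaw":-1},{"offset":[2.5,0,0],"rotation":[0,0,0],"jaw":-1},{"offset":[1.7,0,0],"rotation":[0,0,0],"jaw":-1},{"offset":[0.8,0,0],"rotation":[0,0,0],"jaw":-1},{"offset":[0.4,0,0],"rotation":[0,0,0],"jaw":-1},{"offset":[0.2,0,0],"rotation":[0,0,0],"jaw":-1},{"offset":[0.1,0,0],"rotation":[0,0,0],"jaw":-1},{"offset":[0,0,0],"rotation":[0,0,0],"jaw":-1}])

```text
time_s: 26.75
ee_pos: [603.2, 278.6, 133.5]
eef_rot: [-0.492, 0.493, 0.508, -0.507]
ft_force: [2.0, 0.1, 6.7]
finger_gap: 0.152
```

step_arm(series=[{"offset":[0.2,0,0],"rotation":[0,0,0],"jaw":-1},{"offset":[0,0,0],"rotation":[0,0,0],"jaw":-1},{"offset":[0,0,0],"rotation":[0,0,0],"jaw":-1}])

```text
time_s: 27.0
ee_pos: [603.1, 280.1, 133.5]
eef_rot: [-0.492, 0.493, 0.508, -0.507]
ft_force: [0.3, 0.2, 6.2]
finger_gap: 0.147
```

step_arm(series=[{"offset":[0.2,0,0],"rotation":[0,0,0],"jaw":-1},{"offset":[0.2,0,0],"rotation":[0,0,0],"jaw":-1},{"offset":[0.1,0,0],"rotation":[0,0,0],"jaw":-1},{"offset":[0,0,0],"rotation":[0,0,0],"jaw":-1},{"offset":[0,0,0],"rotation":[0,0,0],"jaw":-1},{"offset":[0,0,0],"rotation":[0,0,0],"jaw":-1}])

```text
time_s: 27.5
ee_pos: [603.0, 282.2, 133.5]
eef_rot: [0.491, -0.494, -0.507, 0.508]
ft_force: [0.4, -5.1, 10.0]
finger_gap: 0.152
```

step_arm(series=[{"offset":[-0.25,-1.0,0],"rotation":[0,0,0],"jaw":-1},{"offset":[0,-2.3,0],"rotation":[0,0,0],"jaw":-1},{"offset":[0,-2.6,0],"rotation":[0,0,0],"jaw":-1},{"offset":[0,-2.6,0],"rotation":[0,3.4,0],"jaw":-1},{"offset":[-1.5,0,1.5],"rotation":[0,0,0],"jaw":-1},{"offset":[-2.3,0,2.2],"rotation":[0,0,0],"jaw":-1},{"offset":[-2.5,0,2.4],"rotation":[0,0,0],"jaw":-1},{"offset":[-2.5,0,2.4],"rotation":[0,0,0],"jaw":-1},{"offset":[-2.5,0,2.4],"rotation":[0,0,0],"jaw":-1},{"offset":[-2.3,0,2.2],"rotation":[0,0,0],"jaw":-1}])

```text
time_s: 28.33
ee_pos: [463.5, 148.2, 216.5]
eef_rot: [0.508, -0.507, -0.491, 0.495]
ft_force: [-0.5, -0.3, -5.1]
finger_gap: 0.152
```

step_arm(series=[{"offset":[-1.3,0,1.2],"rotation":[0,0,0],"jaw":-1},{"offset":[-0.7,0,0.5],"rotation":[0,0,0],"jaw":-1},{"offset":[0,1,0],"rotation":[0,0,0],"jaw":-1},{"offset":[0,2,0],"rotation":[0,0,0],"jaw":-1},{"offset":[0,2,0],"rotation":[0,0,0],"jaw":-1},{"offset":[0,1,0],"rotation":[0,0,0],"jaw":-1},{"offset":[0,0,0],"rotation":[0,0,0],"jaw":-1},{"offset":[0,0,0],"rotation":[0,0,0],"jaw":-1}])

```text
time_s: 29.0
ee_pos: [449.6, 131.9, 156.8]
eef_rot: [0.507, -0.506, -0.493, 0.493]
ft_force: [0.7, -0.1, -4.7]
finger_gap: 0.153
```

Run:
```python
from h import *
to([449.4,130.5,77.5])
```

```text
t 29.0 p [449.6 131.9 156.8] yaw 1.544 tilt [-0.0013 -0.0001] gap 13.5 f [ 0.7 -0.1 -4.7]
[449.4 130.5  77.5] -> [-0.14  7.93  0.01] 79
```

Lowering 8.1 cm in all.

step_arm(series=[{"offset":[-0.1,1.5,0.1],"rotation":[0,0,0],"jaw":-1},{"offset":[0,2.5,0],"rotation":[0,0,0],"jaw":-1},{"offset":[0,2.0,0],"rotation":[0,0,0],"jaw":-1},{"offset":[0,1,0],"rotation":[0,0,0],"jaw":-1},{"offset":[0,0.4,0],"rotation":[0,0,0],"jaw":-1},{"offset":[0,0.2,0],"rotation":[0,0,0],"jaw":-1},{"offset":[0,0.2,0],"rotation":[0,0,0],"jaw":-1},{"offset":[0,0.2,0],"rotation":[0,0,0],"jaw":-1},{"offset":[0,0,0],"rotation":[0,0,0],"jaw":-1},{"offset":[0,0,0],"rotation":[0,0,0],"jaw":-1}])

```text
time_s: 29.83
ee_pos: [448.9, 130.9, 77.7]
eef_rot: [-0.507, 0.507, 0.493, -0.493]
ft_force: [0.8, 0.2, -4.9]
finger_gap: 0.152
```

step_arm(series=[{"offset":[0,0.1,0],"rotation":[0,0,0],"jaw":-1},{"offset":[0,0,0],"rotation":[0,0,0],"jaw":-1}])

```text
time_s: 30.0
ee_pos: [448.8, 130.6, 77.5]
eef_rot: [-0.507, 0.507, 0.493, -0.493]
ft_force: [-1.3, -1.2, 6.8]
finger_gap: 0.15
```

step_arm(series=[{"offset":[0,0,0],"rotation":[0,0,0],"jaw":0},{"offset":[0,0,0],"rotation":[0,0,0],"jaw":0},{"offset":[0,0,0],"rotation":[0,0,0],"jaw":0},{"offset":[0,-1.5,0],"rotation":[0,0,0],"jaw":0},{"offset":[0,-3,0],"rotation":[0,0,0],"jaw":0},{"offset":[0,-3.3,0],"rotation":[0,0,0],"jaw":0},{"offset":[0,-3.3,0],"rotation":[0,0,0],"jaw":0},{"offset":[0,-2.8,0],"rotation":[0,-3.4,0],"jaw":0},{"offset":[-2.6,0,-1.3],"rotation":[0,0,0],"jaw":0},{"offset":[-3.4,0,-1.7],"rotation":[0,0,0],"jaw":0}])

```text
time_s: 30.83
ee_pos: [481.3, 74.7, 217.6]
eef_rot: [-0.49, 0.49, 0.512, -0.508]
ft_force: [0.1, 0.6, -1.4]
finger_gap: 0.502
```

step_arm(series=[{"offset":[-3.4,0,-1.7],"rotation":[0,0,0],"jaw":0},{"offset":[-3.4,0,-1.7],"rotation":[0,0,0],"jaw":0},{"offset":[-3.4,0,-1.7],"rotation":[0,0,0],"jaw":0},{"offset":[-3.4,0,-1.7],"rotation":[0,0,0],"jaw":0},{"offset":[-3.4,0,-1.7],"rotation":[0,0,0],"jaw":0},{"offset":[-3.4,0,-1.7],"rotation":[0,0,0],"jaw":0},{"offset":[-3.4,0,-1.4],"rotation":[0,0,0],"jaw":0},{"offset":[-2.5,0,-1.1],"rotation":[0,0,0],"jaw":0},{"offset":[0,0,0],"rotation":[0,0,0],"jaw":0},{"offset":[0,0,0],"rotation":[0,0,0],"jaw":0}])

```text
time_s: 31.67
ee_pos: [615.6, -189.1, 214.6]
eef_rot: [0.493, -0.493, -0.507, 0.507]
ft_force: [-0.6, 0.1, 0.4]
finger_gap: 0.503
```

Run:
```python
from h import *
st()
im,d,cm=shot('wrist','w8')
```

```text
t 31.67 p [ 615.6 -189.1  214.6] yaw 1.599 tilt [-0.0004 -0.0003] gap 44.2 f [-0.6  0.1  0.4]
```

View pics/w8.png

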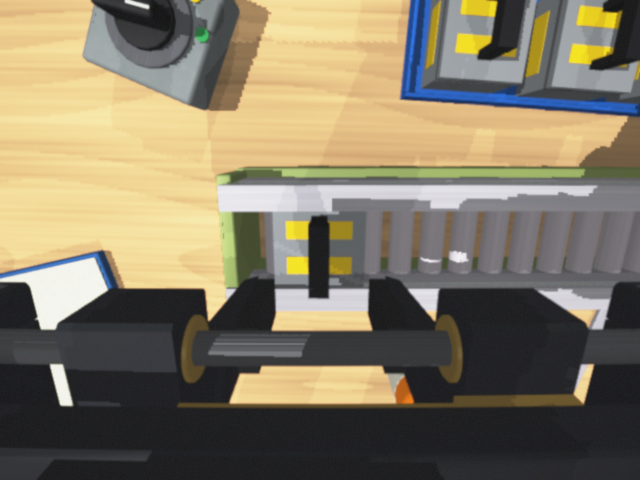

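Tote 4's handle is at (319,257), centred under the tool, and totes 1 and 2 are still standing.

step_arm(series=[{"offset":[-0.05,2.6,-0.1],"rotation":[0,0,0],"jaw":0},{"offset":[0,2.6,0],"rotation":[0,0,0],"jaw":0},{"offset":[0,2.0,0],"rotation":[0,0,0],"jaw":0},{"offset":[0,1.1,0],"rotation":[0,0,0],"jaw":0},{"offset":[0,0,0],"rotation":[0,0,0],"jaw":-0.2},{"offset":[0,0,0],"rotation":[0,0,0],"jaw":-1},{"offset":[0,0,0],"rotation":[0,0,0],"jaw":-1},{"offset":[0,0,0],"rotation":[0,0,0],"jaw":-1},{"offset":[0,0,0],"rotation":[0,0,0],"jaw":-1},{"offset":[0,0,0],"rotation":[0,0,0],"jaw":-1}])

```text
time_s: 32.55
ee_pos: [617.9, -187.7, 133.7]
eef_rot: [-0.491, 0.493, 0.508, -0.507]
ft_force: [-0.2, -0.6, 4.1]
finger_gap: 0.153
```

Run:
```python
from h import *
to([602.5,282.2,132.7])
```

```text
t 32.55 p [ 617.9 -187.7  133.7] yaw 1.602 tilt [ 0.0028 -0.0005] gap 13.5 f [-0.2 -0.6  4.1]
[602.5 282.2 132.7] -> [47.02  0.07  0.05] 470
```

step_arm(series=[{"offset":[1.4,0,0],"rotation":[0,0,0],"jaw":-1},{"offset":[2.7,0,0],"rotation":[0,0,0],"jaw":-1},{"offset":[2.7,0,0],"rotation":[0,0,0],"jaw":-1},{"offset":[2.7,0,0.02],"rotation":[0,0,0],"jaw":-1},{"offset":[2.7,0,0.02],"rotation":[0,0,0],"jaw":-1},{"offset":[2.7,0,0.02],"rotation":[0,0,0],"jaw":-1},{"offset":[2.7,0,0],"rotation":[0,0,0],"jaw":-1},{"offset":[2.7,0,0],"rotation":[0,0,0],"jaw":-1},{"offset":[2.7,0,0],"rotation":[0,0,0],"jaw":-1},{"offset":[2.7,0,0],"rotation":[0,0,0],"jaw":-1}])

```text
time_s: 33.38
ee_pos: [609.6, 69.5, 133.7]
eef_rot: [-0.491, 0.494, 0.508, -0.507]
ft_force: [3.0, -1.4, 0.4]
finger_gap: 0.149
```

step_arm(series=[{"offset":[2.7,0,0],"rotation":[0,0,0],"jaw":-1},{"offset":[2.7,0,0],"rotation":[0,0,0],"jaw":-1},{"offset":[2.7,0,0],"rotation":[0,0,0],"jaw":-1},{"offset":[2.7,0,0],"rotation":[0,0,0],"jaw":-1},{"offset":[2.7,0,0],"rotation":[0,0,0],"jaw":-1},{"offset":[2.7,0,0],"rotation":[0,0,0],"jaw":-1},{"offset":[2.6,0,0],"rotation":[0,0,0],"jaw":-1},{"offset":[1.2,0,0],"rotation":[0,0,0],"jaw":-1},{"offset":[0.4,0,0],"rotation":[0,0,0],"jaw":-1},{"offset":[0.2,0,0],"rotation":[0,0,0],"jaw":-1}])

```text
time_s: 34.22
ee_pos: [602.3, 277.2, 133.7]
eef_rot: [-0.491, 0.492, 0.51, -0.507]
ft_force: [0.1, 0.7, 8.9]
finger_gap: 0.153
```

step_arm(series=[{"offset":[0.2,0,0],"rotation":[0,0,0],"jaw":-1},{"offset":[0.2,0,0],"rotation":[0,0,0],"jaw":-1},{"offset":[0.2,0,0],"rotation":[0,0,0],"jaw":-1},{"offset":[0,0,0],"rotation":[0,0,0],"jaw":-1},{"offset":[0,0,0],"rotation":[0,0,0],"jaw":-1}])

```text
time_s: 34.63
ee_pos: [602.2, 280.3, 133.7]
eef_rot: [-0.492, 0.493, 0.508, -0.507]
ft_force: [-0.1, 0.5, 8.9]
finger_gap: 0.151
```

step_arm(series=[{"offset":[0.2,0,0],"rotation":[0,0,0],"jaw":-1},{"offset":[0.2,0,0],"rotation":[0,0,0],"jaw":-1},{"offset":[0.1,0,0],"rotation":[0,0,0],"jaw":-1},{"offset":[0,0,0],"rotation":[0,0,0],"jaw":-1},{"offset":[0,0,0],"rotation":[0,0,0],"jaw":-1},{"offset":[0,0,0],"rotation":[0,0,0],"jaw":-1}])

```text
time_s: 35.13
ee_pos: [602.1, 282.2, 133.6]
eef_rot: [0.491, -0.494, -0.506, 0.508]
ft_force: [-0.9, -4.9, 11.7]
finger_gap: 0.153
```

step_arm(series=[{"offset":[-0.25,-1.0,0],"rotation":[0,0,0],"jaw":-1},{"offset":[0,-2.3,0],"rotation":[0,0,0],"jaw":-1},{"offset":[0,-2.6,0],"rotation":[0,0,0],"jaw":-1},{"offset":[0,-2.6,0],"rotation":[0,3.4,0],"jaw":-1},{"offset":[-0.7,0,1.5],"rotation":[0,0,0],"jaw":-1},{"offset":[-1,0,2.3],"rotation":[0,0,0],"jaw":-1},{"offset":[-1.1,0,2.5],"rotation":[0,0,0],"jaw":-1},{"offset":[-1.1,0,2.5],"rotation":[0,0,0],"jaw":-1},{"offset":[-1.1,0,2.5],"rotation":[0,0,0],"jaw":-1},{"offset":[-0.8,0,2],"rotation":[0,0,0],"jaw":-1}])

```text
time_s: 35.97
ee_pos: [462.6, 226.3, 216.2]
eef_rot: [0.507, -0.507, -0.491, 0.495]
ft_force: [0.1, -0.5, -4.3]
finger_gap: 0.152
```

step_arm(series=[{"offset":[-0.4,0,1.1],"rotation":[0,0,0],"jaw":-1},{"offset":[-0.2,0,0.4],"rotation":[0,0,0],"jaw":-1},{"offset":[0,1,0],"rotation":[0,0,0],"jaw":-1},{"offset":[0,2,0],"rotation":[0,0,0],"jaw":-1},{"offset":[0,2,0],"rotation":[0,0,0],"jaw":-1},{"offset":[0,1,0],"rotation":[0,0,0],"jaw":-1},{"offset":[0,0,0],"rotation":[0,0,0],"jaw":-1},{"offset":[0,0,0],"rotation":[0,0,0],"jaw":-1}])

```text
time_s: 36.63
ee_pos: [451.3, 223.3, 156.6]
eef_rot: [0.507, -0.507, -0.492, 0.494]
ft_force: [0.1, 1.0, -3.7]
finger_gap: 0.155
```

Run:
```python
from h import *
to([452,222.5,78])
```

```text
t 36.63 p [451.3 223.3 156.6] yaw 1.543 tilt [-0.0016 -0.0009] gap 13.6 f [ 0.1  1.  -3.7]
[452.  222.5  78. ] -> [-0.08  7.86 -0.08] 79
```

step_arm(series=[{"offset":[-0.08,1.5,0],"rotation":[0,0,0],"jaw":-1},{"offset":[0,2.5,0],"rotation":[0,0,0],"jaw":-1},{"offset":[0,2.0,0],"rotation":[0,0,0],"jaw":-1},{"offset":[0,1,0],"rotation":[0,0,0],"jaw":-1},{"offset":[0,0.4,0],"rotation":[0,0,0],"jaw":-1},{"offset":[0,0.2,0],"rotation":[0,0,0],"jaw":-1},{"offset":[0,0.2,0],"rotation":[0,0,0],"jaw":-1},{"offset":[0,0.1,0],"rotation":[0,0,0],"jaw":-1},{"offset":[0,0,0],"rotation":[0,0,0],"jaw":-1},{"offset":[0,0,0],"rotation":[0,0,0],"jaw":-1}])

```text
time_s: 37.47
ee_pos: [451.8, 223.2, 78.9]
eef_rot: [-0.507, 0.507, 0.494, -0.493]
ft_force: [0.0, 0.5, -5.1]
finger_gap: 0.157
```

step_arm(series=[{"offset":[0,0.1,0],"rotation":[0,0,0],"jaw":-1},{"offset":[0,0,0],"rotation":[0,0,0],"jaw":-1}])

```text
time_s: 37.63
ee_pos: [451.7, 223.3, 77.7]
eef_rot: [-0.507, 0.507, 0.494, -0.493]
ft_force: [-0.2, 0.3, -1.4]
finger_gap: 0.148
```

step_arm(series=[{"offset":[0,0,0],"rotation":[0,0,0],"jaw":0},{"offset":[0,0,0],"rotation":[0,0,0],"jaw":0},{"offset":[0,0,0],"rotation":[0,0,0],"jaw":0},{"offset":[0,-1.5,0],"rotation":[0,0,0],"jaw":0},{"offset":[0,-3,0],"rotation":[0,0,0],"jaw":0},{"offset":[0,-3.3,0],"rotation":[0,0,0],"jaw":0},{"offset":[0,-3.3,0],"rotation":[0,0,0],"jaw":0},{"offset":[0,-2.8,0],"rotation":[0,0,0],"jaw":0},{"offset":[-3,0,0],"rotation":[0,0,0],"jaw":0},{"offset":[-3.6,0,0],"rotation":[0,0,0],"jaw":0}])

```text
time_s: 38.47
ee_pos: [451.2, 159.9, 218.5]
eef_rot: [-0.505, 0.506, 0.497, -0.492]
ft_force: [0.2, -1.8, -0.7]
finger_gap: 0.5
```

step_arm(series=[{"offset":[-3.6,0,-0.1],"rotation":[0,0,0],"jaw":0.3},{"offset":[-3.6,0,-0.1],"rotation":[0,0,0],"jaw":0.3},{"offset":[-3.6,0,-0.1],"rotation":[0,0,0],"jaw":0.3},{"offset":[-3.6,0,-0.1],"rotation":[0,0,0],"jaw":0.3},{"offset":[-3.6,0,-0.1],"rotation":[0,0,0],"jaw":0.3},{"offset":[-3.6,0,-0.1],"rotation":[0,0,0],"jaw":0.3},{"offset":[-3.6,0,-0.1],"rotation":[0,0,0],"jaw":0.3},{"offset":[-3.6,0,-0.1],"rotation":[0,0,0],"jaw":0.3},{"offset":[-3.6,0,-0.1],"rotation":[0,0,0],"jaw":0.3},{"offset":[-3.6,0,-0.1],"rotation":[0,0,0],"jaw":0.3}])

```text
time_s: 39.3
ee_pos: [449.5, -205.1, 216.5]
eef_rot: [-0.507, 0.507, 0.493, -0.493]
ft_force: [0.8, 0.8, 1.3]
finger_gap: 0.651
```

step_arm(series=[{"offset":[-3.6,0,-0.1],"rotation":[0,0,0],"jaw":0.3},{"offset":[-3.6,0,-0.1],"rotation":[0,0,0],"jaw":0.3},{"offset":[-3.6,0,-0.1],"rotation":[0,0,0],"jaw":0.3},{"offset":[-2.5,0,0],"rotation":[0,7,0],"jaw":0.3},{"offset":[0,0,0],"rotation":[0,7,0],"jaw":0.3},{"offset":[0,0,0],"rotation":[0,7,0],"jaw":0.3},{"offset":[0,0,0],"rotation":[0,7,0],"jaw":0.3},{"offset":[0,0,0],"rotation":[0,7,0],"jaw":0.3},{"offset":[0,0,0],"rotation":[0,7,0],"jaw":0.3},{"offset":[0,0,0],"rotation":[0,7,0],"jaw":0.3}])

```text
time_s: 40.13
ee_pos: [449.1, -336.2, 216.3]
eef_rot: [-0.666, 0.666, 0.237, -0.236]
ft_force: [-0.4, -0.4, -0.0]
finger_gap: 0.652
```

step_arm(series=[{"offset":[0,0,0],"rotation":[0,7,0],"jaw":0.3},{"offset":[0,0,0],"rotation":[0,7,0],"jaw":0.3},{"offset":[0,0,0],"rotation":[0,7,0],"jaw":0.3},{"offset":[0,0,0],"rotation":[0,7,0],"jaw":0.3},{"offset":[0,0,0],"rotation":[0,7,0],"jaw":0.3},{"offset":[0,0,0],"rotation":[0,7,0],"jaw":0.3},{"offset":[0,0,0],"rotation":[0,7,0],"jaw":0.3},{"offset":[0,0,0],"rotation":[0,3.4,0],"jaw":0.3},{"offset":[0,0,0],"rotation":[0,0,0],"jaw":0.3},{"offset":[0,0,0],"rotation":[0,0,0],"jaw":0.3}])

```text
time_s: 40.97
ee_pos: [449.2, -336.0, 216.2]
eef_rot: [0.703, -0.703, 0.079, -0.079]
ft_force: [0.1, -0.1, -0.2]
finger_gap: 0.652
```

Run:
```python
from h import *
to([448,-336.2,72])
im,d,cm=shot('top','t9')
w,_,_=shot('wrist','w9')
cv2.imwrite('pics/t9.png',cv2.convertScaleAbs(np.vstack([cv2.resize(im[180:370,150:420,::-1],(540,380),interpolation=2),cv2.resize(w[100:320,155:555,::-1],(540,220))[:,:540]]),alpha=1.4))
```

```text
t 40.97 p [ 449.2 -336.   216.2] yaw -0.224 tilt [-0.0001  0.    ] gap 57.3 f [ 0.1 -0.1 -0.2]
[ 448.  -336.2   72. ] -> [-0.11 14.42 -0.05] 144
```

View pics/t9.png

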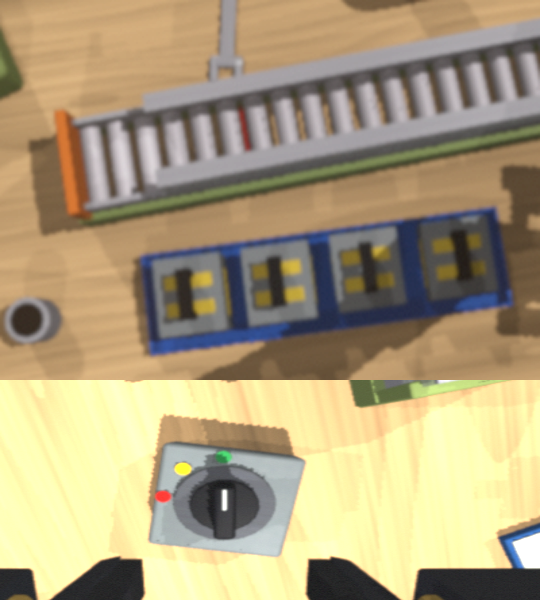

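All four totes stand flat in the tray, at (185,293), (277,281), (368,267) and (461,256) in the crop. The knob points to green and the jaws line up with its bar. I'll turn it back.

step_arm(series=[{"offset":[0,2.5,0],"rotation":[0,0,0],"jaw":0},{"offset":[0,3.3,0],"rotation":[0,0,0],"jaw":0},{"offset":[0,3.3,0],"rotation":[0,0,0],"jaw":0},{"offset":[0,3,0],"rotation":[0,0,0],"jaw":0},{"offset":[0,1.7,0],"rotation":[0,0,0],"jaw":0},{"offset":[0,0.4,0],"rotation":[0,0,0],"jaw":0},{"offset":[0,0,0],"rotation":[0,0,0],"jaw":-0.2},{"offset":[0,0,0],"rotation":[0,0,0],"jaw":-0.4},{"offset":[0,0,0],"rotation":[0,0,0],"jaw":-1},{"offset":[0,0,0],"rotation":[0,0,0],"jaw":-1}], newtons=30)

```text
time_s: 41.9
ee_pos: [450.0, -336.8, 75.6]
eef_rot: [-0.702, 0.703, -0.079, 0.081]
ft_force: [-0.1, -0.2, 0.6]
finger_gap: 0.22
```

step_arm(series=[{"offset":[0,0,0],"rotation":[0,0,0],"jaw":-1},{"offset":[0,0,0],"rotation":[0,0,0],"jaw":-1},{"offset":[0,0,0],"rotation":[0,0,0],"jaw":-1}])

```text
time_s: 42.15
ee_pos: [448.7, -336.4, 75.4]
eef_rot: [-0.702, 0.703, -0.08, 0.08]
ft_force: [-2.8, 0.8, 6.6]
finger_gap: 0.154
```

Gripped. Turning back 81.5°.

step_arm(series=[{"offset":[-0.1,0,0],"rotation":[0,-7,0],"jaw":-1},{"offset":[0,0,0],"rotation":[0,-7,0],"jaw":-1},{"offset":[0,0,0],"rotation":[0,-7,0],"jaw":-1},{"offset":[0,0,0],"rotation":[0,-7,0],"jaw":-1},{"offset":[0,0,0],"rotation":[0,-7,0],"jaw":-1},{"offset":[0,0,0],"rotation":[0,-7,0],"jaw":-1},{"offset":[0,0,0],"rotation":[0,-7,0],"jaw":-1},{"offset":[0,0,0],"rotation":[0,-7,0],"jaw":-1},{"offset":[0,0,0],"rotation":[0,-7,0],"jaw":-1},{"offset":[0,0,0],"rotation":[0,-7,0],"jaw":-1}])

```text
time_s: 42.98
ee_pos: [449.4, -336.1, 75.4]
eef_rot: [-0.619, 0.621, 0.34, -0.339]
ft_force: [-0.3, 0.4, 4.8]
finger_gap: 0.151
```

step_arm(series=[{"offset":[0,0,0],"rotation":[0,-6,0],"jaw":-1},{"offset":[0,0,0],"rotation":[0,-5,0],"jaw":-1},{"offset":[0,0,0],"rotation":[0,0,0],"jaw":-1},{"offset":[0,0,0],"rotation":[0,0,0],"jaw":-1},{"offset":[0,0,0],"rotation":[0,0,0],"jaw":-1},{"offset":[0,0,0],"rotation":[0,0,0],"jaw":-1}])

```text
time_s: 43.48
ee_pos: [449.4, -336.0, 75.4]
eef_rot: [-0.585, 0.587, 0.396, -0.395]
ft_force: [-0.1, 0.8, 5.6]
finger_gap: 0.156
```

Run:
```python
from h import *
st(); print(tool()[2]['wrist_torque'])
```

```text
t 43.48 p [ 449.4 -336.    75.4] yaw 1.187 tilt [ 0.0025 -0.0009] gap 13.7 f [-0.1  0.8  5.6]
[ 0.26307052 -0.03588254  0.05079317]
```

step_arm(series=[{"offset":[0,0,0],"rotation":[0,0,0],"jaw":0.3},{"offset":[0,0,0],"rotation":[0,0,0],"jaw":0.3},{"offset":[0,0,0],"rotation":[0,0,0],"jaw":0.3},{"offset":[0,-2,0],"rotation":[0,0,0],"jaw":0.3},{"offset":[0,-3.3,0],"rotation":[0,0,0],"jaw":0.3},{"offset":[0,-3.3,0],"rotation":[0,0,0],"jaw":0.3},{"offset":[0,-3.3,0],"rotation":[0,0,0],"jaw":0.3},{"offset":[0,-2.8,0],"rotation":[0,0,0],"jaw":0.3},{"offset":[0,-1,0],"rotation":[0,0,0],"jaw":0.3},{"offset":[0,0,0],"rotation":[0,0,0],"jaw":0.3}])

```text
time_s: 44.32
ee_pos: [449.5, -336.9, 233.6]
eef_rot: [-0.584, 0.588, 0.396, -0.395]
ft_force: [0.6, -0.4, -1.6]
finger_gap: 0.647
```

step_arm(series=[{"offset":[0,0,0],"rotation":[0,0,0],"jaw":0.3},{"offset":[0,0,0],"rotation":[0,0,0],"jaw":0.3},{"offset":[0,0,0],"rotation":[0,0,0],"jaw":0.3},{"offset":[0,0,0],"rotation":[0,0,0],"jaw":0.3}])

```text
time_s: 44.65
ee_pos: [447.5, -335.4, 229.6]
eef_rot: [0.587, -0.585, -0.395, 0.396]
ft_force: [0.0, 0.1, -0.2]
finger_gap: 0.651
```

Run:
```python
from h import *
st()
im,d,cm=shot('top','t10')
w,_,_=shot('wrist','w10')
cv2.imwrite('pics/t10.png',cv2.convertScaleAbs(np.vstack([cv2.resize(im[180:370,150:420,::-1],(540,380),interpolation=2),cv2.resize(w[100:320,155:555,::-1],(540,220))[:,:540]]),alpha=1.4))
for n,u,v in(('h4',150+185/2,180+293/2),('h3',150+277/2,180+281/2),('h2',150+368/2,180+267/2),('h1',150+461/2,180+256/2)):
    q=atz(cm,u,v,96)[:2]-[448,83.5]; print(n,'tray x,y',(q[0]-.03*q[1]).round(1),(q[1]+.03*q[0]).round(1), 'top z',atd(cm,u,v,d[int(round(v)),int(round(u))])[2].round(0))
```

```text
t 44.65 p [ 447.5 -335.4  229.6] yaw 1.188 tilt [-0.0026  0.0018] gap 57.3 f [ 0.   0.1 -0.2]
h4 tray x,y 1.9 137.8 top z 97.0
h3 tray x,y 1.6 45.1 top z 93.0
h2 tray x,y 3.2 -46.8 top z 101.0
h1 tray x,y 1.3 -140.7 top z 95.0
```

View pics/t10.png

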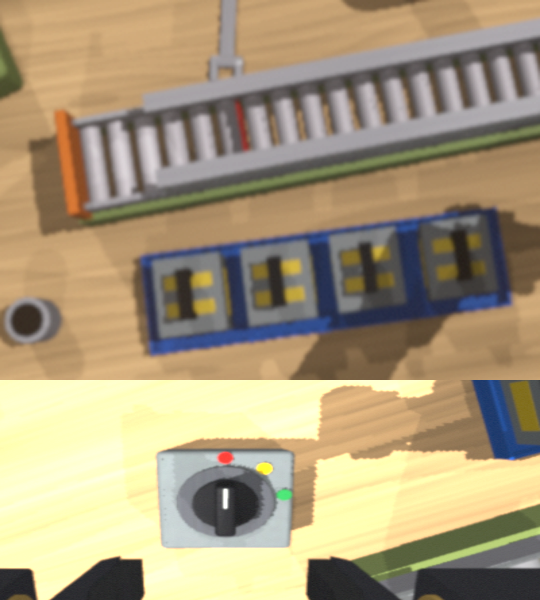

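The pointer is back on red, the gate is up, and all four totes are centred in the tray with nothing touched. Handing in.

```bash
python3 -c "
from h import *
print(order.job_done())"
```

```text
the job is handed in; nothing more can be done
None
```

The job is handed in, finished at about 45 s of the 208 s allowed. No verdict was reported, so everything below is from my own checks.

- **What I did:** I turned the selector from red to green, then took totes 1 to 4 in order. I gripped each by its handle and rolled it against the stop; contact showed each time as 3–5 N at the same tool position (y ≈ 282 mm). I then lifted it into its own tray slot, and at the end turned the selector back to red.
- **Last checks:** All four totes stand upright in the tray, at most 3 mm off its centreline and at about −141, −47, 45 and 138 mm along it. The pointer is on the red dot, the gate is up, and the gripper is open and clear of everything. The coupling and the visible part of the wrench had not shifted in the last picture. I did not look at the oil can again, but the arm never went near it.
- **What disagreed:**
  - My first estimate of the stop position, from the top camera, was about 7 mm short. I corrected it from the wrist camera and by feeling for contact.
  - My first grip on the knob was about 10 mm off centre and pulled with about 20 N, so I recentred before turning.
  - Tote 2 was pressed on the tray floor with about 27 N just before I released it.
- **Disturbances:** I noticed no knocked tote and no slackened grip.

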